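Ready the dust extractor for weighing out glaze

ROBOT

A 6-joint arm with a two-finger parallel gripper is mounted at the origin on a cart in front of the work surface, level with it; the furniture and walls round the work are solid. World frame = base frame: x ahead of the robot, y to its left, z up, the work surface at z = 0. Lengths are in m, angles in rad, forces in N, time in s.
With the tool pointing down it reaches from about 0.275 to 0.775 m from the base axis. Payload 14.6 kg.
Tool frame: the origin (TCP) lies midway between the tips of the shut fingers; the grasp point (between the pads) lies 19 mm behind it; z points along the fingers, y is the line along which they close (so a half turn about z gives the same grasp; the last joint's range is limited). The gripper opens to 85 mm and grips with 20 to 120 N. Pads are 22 mm wide; open, the fingers measure 114 mm over their backs; the gripper's body (76 mm by 85 mm) begins 54 mm behind the grasp point. The pads swing forward as they close: fully open they stand 13 mm farther back than shut.
Start: joints at [-1.491, 0.263, -0.048, 1.259, 0, 1.415], TCP at [0.122, -0.511, 0.205] pointing down, gripper open.
Joint ranges: [-2.65, 2.65], [-0.89, 1.7], [-1.18, 1.37], [-2.13, 2.11], [-1.35, 1.29], [-3.14, 3.14]. Speed limits (rad/s): [1.89, 1.89, 2.57, 2.79, 3.14, 3.14].

INTERFACE

Orientations are given as a unit quaternion [w, x, y, z].
In Python, from bench import env gives the robot as it stands.
- The arm moves only by the tool arm_command, never from a script. Its argument "deltas" is a list of rows, each an object with "xyz": the shift along the tool's x, y, z in units of 150 mm (1.0 is 150 mm), a list of three; "turn": the turn about the tool's z in units of 180 degrees (1.0 is 180 degrees). In form: [{"xyz": [dx, dy, dz], "turn": turn}, ...]. A call has 1 to 5 rows; each row is the pose to reach, as a shift and turn from the pose commanded when the call began, along the tool's axes at that moment, turning the shorter way round; what a row does not reach only later rows make up. A row lasts 1/8 s, in which the tool goes at most 62.5 mm and 10.7 degrees, less where a joint would pass 70% of its speed; a pose out of reach is approached as far as the arm can. A call with a number of a shift or a turn outside -1 to 1 is refused whole. A call with a gripper value outside its range is refused whole. "hand" is the closure, from 0 (fully open) to 1 (shut), set as the call begins (left out, the last holds). The fingers move at their own pace and stop on an object; "squeeze" is the grip in N (left out, the last holds). Time passes only in rows, so rows that repeat a pose let the fingers close. It gives the time, the measured TCP pose, the force, the opening and the grip force at its end, in the units of the state.
- env.get_obs(): the state, without advancing time (a new reading comes with each control period).
- env.read_camera(name): name is "side" or "top"; returns the picture (420x560x3 uint8, red, green, blue); there is no depth.
- env.camera_info(name): a dict with "intrinsics" (3x3 intrinsics, pixels), "R" (3x3) and "t" (3): a world point X has camera coordinates R X + t. Camera axes: x right, y down, z forward; pixel columns grow to the right and rows downward; lengths in m; the calibration is good to about 2 mm. A picture is of the moment at which its call begins. camera_info takes no time and is no camera call.
- env.close_job(): hands the job in; it is judged then, once.
The state is a dict: "time": time; "joints": joint angles; "qd": joint speeds; "tau": joint torques, N m; "position": TCP position; "ee_rot": TCP orientation; "wrist_force": force on the tool from outside, world axes, zero at the start; "wrist_torque": the same for the moment, N m; "finger_gap": opening from 0.0 (shut) to 1.0 (fully open); "grasp_force": force on a finger pad.
Only numpy, scipy, OpenCV 4.12 (cv2) and the standard library are available. Lean on these libraries where they do the work, as an engineer would, in place of code of your own. Each camera call takes 0.05 s, during which the arm holds its last target. There are 200 camera calls.

TASK

Get the bench dust extractor ready for handling dry glaze. First take the glaze jar that stands in the way of the dust cover and stand it upright in the middle of the round plaster bat; then swing the dust cover down on its pin, as far as it goes, so that the port is wholly clear. Next screw the elbow clockwise (seen from above) until its outlet points at the raised mark, without going past it, and last push the fan lever right over to the back; leave the other things where they are.

Things in the scene. Friction and masses are not known exactly. Their poses are not given: they have to be found in the camera images.
- extractor: Fixed white dust extractor, 240 wide (y), 278 deep (x), on a plywood board 40 mm above the bench. Origin: centre of its front lower edge, on the board; x to its back, y to its left, z up; turned so that the face looks to the robot's right. Front lip 50 mm high, then a face sloping up and back at 35 degrees from level for 180 mm, then a level deck 153 mm above the origin.
- light_bar (a point): Centre of the fixed aluminium light bar (36 in x, 190 in y, 22 mm high) right over the closed cover's knob, on two 12 mm posts at its ends. A hand pointing straight down cannot reach the knob under it: lean the hand back towards the front, about square to the sloping face.
- cover_pin (a point): The single pivot pin of the dust cover, on the sloping face right of the port; the point lies at mid thickness of the cover, 9 mm above the face. The pin's axis is square to the face: (-sin 35, 0, cos 35) in the extractor's frame.
- cover_knob (a point): Black knob (18 mm stem, 22 mm cap, 35 mm high) in the middle of the round dark steel dust cover (92 mm across, 6 thick), 80 mm from the pin. The point is on the knob's axis, 22 mm above the cover, 13 below the knob's end, 19 further from the face than the pin's point. Its z is square to the face, outward; its -y points to the pin.
- dust_cover (a joint): Swing of the dust cover about its pin, rad: 0 = covers the 72 mm port, grows as the knob swings down the slope towards the front edge, stop at 1.6. The port is wholly clear from 1.15 on. A stiff pivot (about 2 N at the knob): it stays where it is left.
- port (a point): Centre of the 72 mm port in the sloping face, on the face. 80 mm to the left of the pin.
- elbow_grip (a point): Grey pipe elbow on an upright threaded stub on the deck. The point is on the turning axis in the middle of the hub: a block with two upright flats 46 mm apart (facing +-y of this frame), 52 mm long in x, from 25 below to 25 above the point, free at both sides. Its x points along the outlet, z up. The outlet pipe is 38 mm thick, flange 46.
- outlet (a point): Centre of the elbow's open outlet end, 85 mm from the turning axis.
- elbow (a joint): Turn of the elbow, rad; grows as it is screwed clockwise seen from above. 0 = outlet points to the extractor's left (+y). Stiff thread (about 0.15 N m), stays where it is left; its rise and fall are negligible; end stops at 0 and 3.0.
- mark_collar: Fixed dark steel collar round the foot of the stub, with a tongue ending in a raised mark (12 x 14 mm, 18 high) 85 mm from the axis. Origin on the elbow's axis at deck height; +x points from the axis to the mark. The outlet starts 0.6 to 1.6 rad anticlockwise of the mark (seen from above) and passes just above it.
- fan_lever_tip (a point): Centre of the 26 mm black ball at the end of the fan lever, which stands on the low pod (50 mm high, lever block 25 more) at the extractor's left side. 10 mm rod, 100 mm from pivot to ball centre; the pivot is 72 mm above the extractor's origin. This frame turns with the lever.
- fan_lever (a joint): Fan lever, rad: 0 = leans to the extractor's front, grows to the back (the extractor's +x), stop at 1.0; it is upright at 0.5. Light (under 1 N at the ball), stays where it is left. Over is above 0.8.
- glaze_jar: Loose closed glaze jar, cream body and black lid, 58 mm across and 73 mm high (lid 54 mm across from 58 mm up), about 0.2 kg; origin in the centre of its underside. It stands upright on the ware board close in front of the extractor's face, right of the middle, under the dust cover's swing.
- bat: Fixed round white plaster bat on the bench to the right, 150 mm across, 18 mm high; origin in the centre of its underside.
- other_jar: Bystander: like jar with a red-brown body, in front of the extractor, left of the middle. Leave it.
- maker_stamp: Bystander: turned wooden stamp 27 mm across, 61 mm high, at the left front of the ware board.
- loop_tool: Bystander: loop tool 170 mm long lying at the left front of the bench.
- wood_rib: Bystander: flat wooden rib 66 x 104 x 9 mm in front of the tool chest.

How it is judged:
By the outcome, as a careful person would: the job done as asked, in the order asked, and still so for the second after the job is handed in, with the robot touching nothing.
It also fails if it takes over 72 s, if anything falls off the work surface, if the arm or the gripper's body presses on something with over 40 N, if the wrist force passes 120 N, or if a joint passes its speed limit or range.

## Working session

There is one attempt and no reset: what is moved stays moved. The work goes in short steps, Python scripts to look and compute and a tool call to move; the robot and the scene stay as the last step left them, time stands still between calls to the robot, and variables do not carry over. Pictures are saved under pics/ and viewed, at most 10 in all, crops included, and the job is handed in when it is done.

Besides the shell and the picture viewer there is one more tool, called after "Request:" as name([rows], argument=value, ...), one row to a line, values as JSON. arm_command: Moves the arm, as the interface text tells. Its arguments: {"type":"object","properties":{"deltas":{"type":"array"},"hand":{"type":"number"},"squeeze":{"type":"number"}},"required":["deltas"]}

```bash
mkdir -p pics; ls
python3 - <<'E'
from bench import env
import cv2
for n in("top","side"):
    i=env.read_camera(n); cv2.imwrite(f"pics/{n}0.png",cv2.cvtColor(i,cv2.COLOR_RGB2BGR))
    c=env.camera_info(n); print(n,c)
o=env.get_obs(); print(o["time"],o["position"],o["ee_rot"],o["finger_gap"])
E
```

```text
pics
top {'intrinsics': array([[452.44908897,   0.        , 276.74429206],
       [  0.        , 452.44908897, 207.8287596 ],
       [  0.        ,   0.        ,   1.        ]]), 'R': array([[-0.0141045 , -0.99989932,  0.00155077],
       [-0.97789119,  0.0134704 , -0.20868005],
       [ 0.20863815, -0.00445981, -0.97798274]]), 't': array([0.04964241, 0.57675135, 1.50409333])}
side {'intrinsics': array([[470.25931564,   0.        , 275.15579127],
       [  0.        , 470.25931564, 203.80869729],
       [  0.        ,   0.        ,   1.        ]]), 'R': array([[-0.85573631, -0.51736427, -0.00704089],
       [-0.27248412,  0.46218161, -0.84388421],
       [ 0.43984972, -0.72022383, -0.53647913]]), 't': array([0.45729229, 0.30083697, 1.31475531])}
0.1 [ 0.12210293 -0.51031975  0.20466206] [-4.88793252e-04  9.93118146e-01  1.17115792e-01  8.28840315e-06] 1.0010595929897876
```

View pics/top0.png

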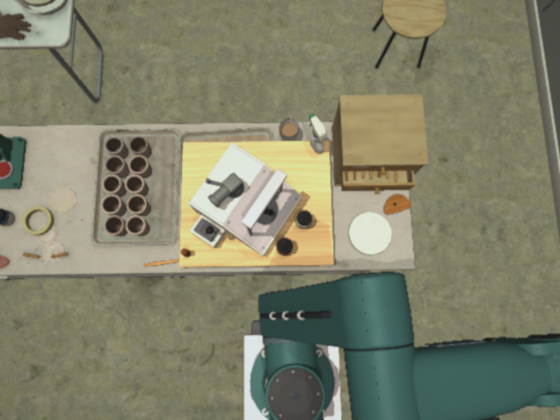

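View pics/side0.png

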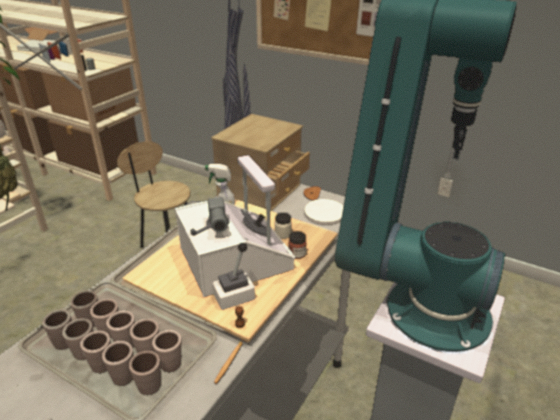

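The top view shows the extractor around (245,198) with its face towards lower right. The black-lidded jars are at (305,219) and (285,247), and the bat at (370,233). The side view shows the jars at (283,222) and (297,243), the lever ball at (242,247) and the bat at (325,211). I need enlarged crops next.

Run:
```python
import cv2
a=cv2.imread("pics/top0.png")[135:275,175:345]; cv2.imwrite("pics/topc.png",cv2.resize(a,None,fx=4.25,fy=4.25,interpolation=cv2.INTER_CUBIC)[:600])
a=cv2.imread("pics/side0.png")[150:310,165:355]; cv2.imwrite("pics/sidec.png",cv2.resize(a,None,fx=3.75,fy=3.75,interpolation=cv2.INTER_CUBIC))
```

```text
(no output)
```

View pics/topc.png

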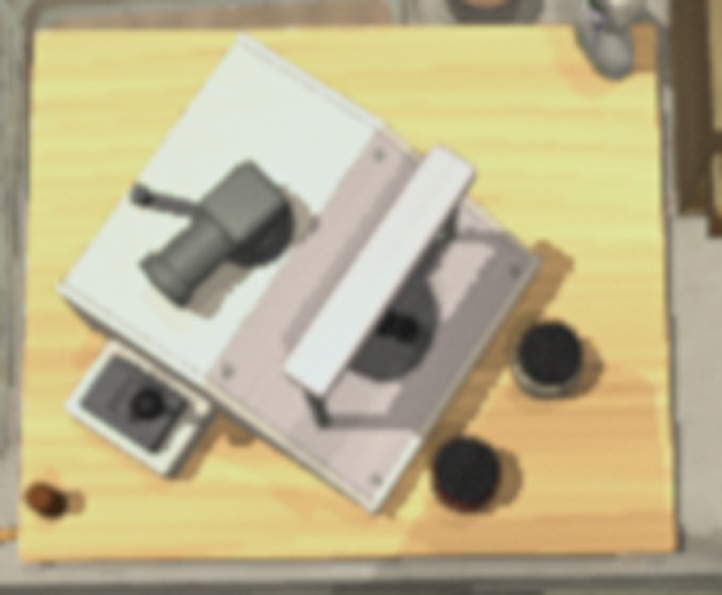

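View pics/sidec.png

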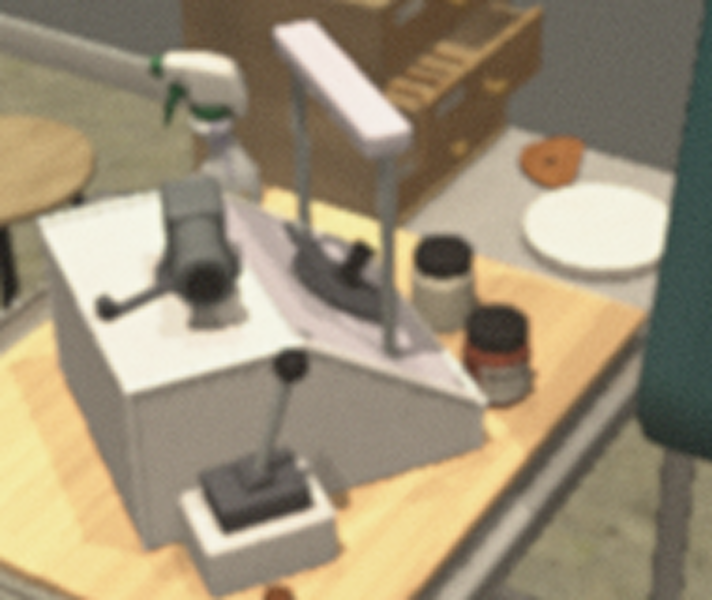

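The crops show these features (crop pixels):

| Feature | Top crop | Side crop |
|---|---|---|
| Cream jar | (550,352) | (444,255) |
| Bar | (380,270) | (340,85) |
| Knob | (402,327) | (358,255) |
| Lever ball | (150,403) | (292,366) |
| Mark | (141,196) | (108,308) |
| Outlet | (165,280) | (207,285) |

I'll triangulate these points.

```bash
cat > h.py <<'E'
import numpy as np, cv2
from bench import env
C={n:env.camera_info(n) for n in("top","side")}
T=lambda p:(p[0]/4.25+175-.4,p[1]/4.25+135-.4)
S=lambda p:(p[0]/3.75+165-.4,p[1]/3.75+150-.4)
def ray(n,p):
    c=C[n]; d=c["R"].T@np.linalg.solve(c["intrinsics"],[*p,1]); return -c["R"].T@c["t"],d/np.linalg.norm(d)
def onz(n,p,z):
    o,d=ray(n,p); return o+d*(z-o[2])/d[2]
def tri(pt,ps):
    (a,u),(b,v)=ray("top",pt),ray("side",ps)
    s,t=np.linalg.lstsq(np.stack([u,-v],1),b-a,rcond=None)[0]
    return (a+s*u+b+t*v)/2, np.linalg.norm(a+s*u-b-t*v)
def proj(n,X):
    c=C[n]; q=c["intrinsics"]@(c["R"]@np.asarray(X)+c["t"]); return q[:2]/q[2]
E
python3 - <<'E'
from h import *
np.set_printoptions(precision=4,suppress=True)
P={"BL":((60,290),(128,392)),"BR":((240,38),(40,222)),"DL":((205,383),(302,345)),"FL":((375,512),(487,402)),
"cream":((550,352),(444,255)),"red":((467,472),(497,328)),"knob":((402,327),(358,252)),"ball":((150,403),(292,366)),
"bar1":((438,147),(275,33)),"bar2":((475,178),(312,22)),"bar3":((320,397),(410,130)),"bar4":((285,370),(372,150)),
"mark":((141,194),(108,306)),"outlet":((165,280),(207,285)),"hubtop":((248,190),(192,190))}
for k,(a,b) in P.items():
    X,e=tri(T(a),S(b)); print(k,X,round(e,4))
FR=onz("top",T((540,260)),.09);print("FR",FR,"FL",onz("top",T((375,512)),.09),"BL",onz("top",T((60,290)),.193),"BR",onz("top",T((240,38)),.193))
for n,box in(("top",(335,200,410,265)),("side",(300,195,350,230))):
    i=env.read_camera(n); x0,y0,x1,y1=box; g=cv2.cvtColor(i[y0:y1,x0:x1],cv2.COLOR_RGB2HSV)
    m=((g[...,2]>205)&(g[...,1]<50)).astype(np.uint8)
    c=max(cv2.findContours(m,0,2)[0],key=cv2.contourArea); e=cv2.fitEllipse(c); print(n,e)
    p=(e[0][0]+x0,e[0][1]+y0); print("bat",p,onz(n,p,.018))
    if n=="top": pt=p
    else: print(tri(pt,p))
E
```

```text
BL [0.5706 0.3216 0.1919] 0.0027
BR [0.7668 0.1889 0.194 ] 0.0039
DL [0.4987 0.2127 0.1899] 0.0017
FL [0.4121 0.0904 0.0881] 0.0009
cream [ 0.5338 -0.0491  0.1042] 0.0006
red [0.4417 0.0187 0.1031] 0.0032
knob [0.5435 0.0672 0.1711] 0.0032
ball [0.4814 0.2508 0.2031] 0.0002
bar1 [0.6352 0.0391 0.3313] 0.0022
bar2 [0.6136 0.0153 0.3357] 0.0062
bar3 [0.4626 0.1195 0.3341] 0.0011
bar4 [0.4816 0.1428 0.3241] 0.0017
mark [0.6397 0.2601 0.2027] 0.0002
outlet [0.5652 0.2363 0.2341] 0.0022
hubtop [0.6237 0.1739 0.2625] 0.0026
FR [ 0.612  -0.0439  0.09  ] FL [0.4115 0.0901 0.09  ] BL [0.5692 0.3207 0.193 ] BR [0.7654 0.188  0.193 ]
top ((35.0814323425293, 32.643455505371094), (40.21352005004883, 41.8764533996582), 126.61930084228516)
bat (370.0814323425293, 232.6434555053711) [ 0.4928 -0.2854  0.018 ]
side ((24.14011573791504, 14.48709487915039), (22.73272705078125, 39.58237075805664), 92.0613784790039)
bat (324.14011573791504, 209.4870948791504) [ 0.4944 -0.2815  0.018 ]
(array([ 0.4946, -0.2854,  0.0155]), np.float64(0.002952772308913849))
```

Triangulated points fit the sizes given: widths 0.241 and 0.279, outlet radius 0.0855, mark radius 0.088, jar lid at about 0.104–0.113. The extractor's yaw is about 56° and its origin about (0.512, 0.023). Next I move above the cream jar.

Request:
arm_command([
  {"xyz":[0.28,-0.2,0],"turn":0},
  {"xyz":[0.56,-0.4,0],"turn":0},
  {"xyz":[0.85,-0.59,0],"turn":0},
], hand=0)

```text
time: 0.57
position: [0.2262, -0.3936, 0.205]
ee_rot: [-0.0, 0.993, 0.117, 0.0]
wrist_force: [1.3, -0.1, 0.4]
finger_gap: 0.999
grasp_force: 0.0
```

Request:
arm_command([
  {"xyz":[0.28,-0.2,0],"turn":0},
  {"xyz":[0.56,-0.4,0],"turn":0},
  {"xyz":[0.85,-0.59,0],"turn":0},
])

```text
time: 0.95
position: [0.3297, -0.2777, 0.2052]
ee_rot: [0.0, 0.993, 0.117, 0.0]
wrist_force: [1.0, -1.0, 0.0]
finger_gap: 0.999
grasp_force: 0.0
```

Request:
arm_command([
  {"xyz":[0.28,-0.2,0],"turn":0},
  {"xyz":[0.56,-0.4,0],"turn":0},
  {"xyz":[0.85,-0.59,0],"turn":0},
])

```text
time: 1.32
position: [0.4332, -0.1619, 0.2051]
ee_rot: [0.0, 0.993, 0.117, 0.0]
wrist_force: [1.3, -0.5, 0.3]
finger_gap: 0.999
grasp_force: 0.0
```

Request:
arm_command([
  {"xyz":[0.28,-0.2,0],"turn":-0.05},
  {"xyz":[0.56,-0.4,0],"turn":-0.1},
  {"xyz":[0.84,-0.58,0],"turn":-0.15},
  {"xyz":[0.84,-0.58,0],"turn":-0.236},
  {"xyz":[0.84,-0.58,0],"turn":-0.236},
])

```text
time: 1.95
position: [0.5349, -0.0488, 0.2047]
ee_rot: [-0.0, 0.882, 0.471, -0.0]
wrist_force: [-0.4, 1.1, 0.9]
finger_gap: 1.001
grasp_force: 0.0
```

```bash
cat >> h.py <<'E'
from scipy.spatial.transform import Rotation as Ro
EX=np.array([.559,.829,0]);EY=np.array([-.829,.559,0]);O=np.array([.5118,.0231,.04])
def go(target,yaw=None):
    "tool-axis shift (units 150 mm) and turn (units 180 deg) to a world TCP target, yaw of tool x in deg"
    o=env.get_obs(); q=o["ee_rot"]; R=Ro.from_quat([q[1],q[2],q[3],q[0]]).as_matrix()
    y=np.degrees(np.arctan2(R[1,0],R[0,0]))
    p=o["position"]; e=p-O
    print("t",round(o["time"],2),"pos",p.round(4),"ext",[round(float(v),4) for v in(e@EX,e@EY,e[2])],"yaw",round(y,1),"gap",round(o["finger_gap"],3),"gf",round(float(np.max(o["grasp_force"])),1),"F",np.round(o["wrist_force"],1),"q6",round(o["joints"][5],2))
    if target is not None:
        t=0 if yaw is None else -((yaw-y+180)%360-180)/180
        print("  -> xyz",(R.T@(np.asarray(target)-p)/.15).round(3),"turn",round(t,3))
def ext(x,y,z): return O+EX*x+EY*y+[0,0,z]
E
python3 - <<'E'
from h import *
go([.534,-.049,.061],56)
for n,p in (("top",(305,219)),("side",(283,215))):
    i=env.read_camera(n); cv2.imwrite(f"pics/{n}1.png",cv2.cvtColor(i,cv2.COLOR_RGB2BGR))
E
python3 - <<'E'
import cv2,numpy as np
a=cv2.imread("pics/top1.png")[130:280,170:380];b=cv2.imread("pics/side1.png")[60:320,190:370]
a=cv2.resize(a,(400,286));b=cv2.resize(b,(400,578))
c=np.zeros((578,800,3),np.uint8);c[:286,:400]=a;c[:,400:]=b;cv2.imwrite("pics/c1.png",c)
E
```

```text
t 1.95 pos [ 0.5349 -0.0488  0.2047] ext [-0.0467, -0.0593, 0.1647] yaw 56.3 gap 1.001 gf 0.0 F [-0.4  1.1  0.9] q6 1.92
  -> xyz [-0.004 -0.003  0.958] turn 0.001
```

View pics/c1.png

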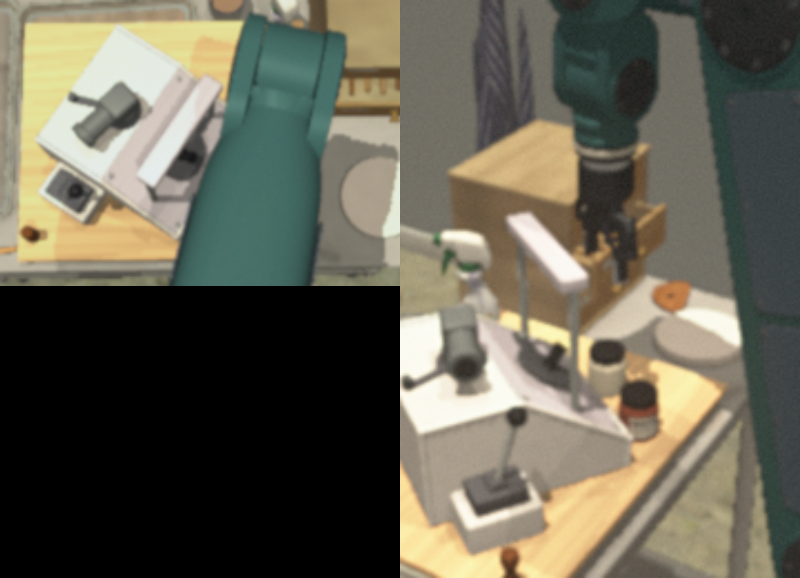

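The gripper sits squarely over the cream jar, at about (605,365) in the composite, and the cover is visible under the bar. I descend and grip.

Request:
arm_command([
  {"xyz":[0,0,0.3],"turn":0},
  {"xyz":[0,0,0.6],"turn":0},
  {"xyz":[0,0,0.85],"turn":0},
  {"xyz":[0,0,0.98],"turn":0},
  {"xyz":[0,0,0.98],"turn":0},
])

```text
time: 2.68
position: [0.5337, -0.0494, 0.0571]
ee_rot: [-0.001, 0.884, 0.468, -0.001]
wrist_force: [-0.1, 0.4, -0.1]
finger_gap: 0.997
grasp_force: 0.0
```

Request:
arm_command([
  {"xyz":[0,0,0],"turn":0},
  {"xyz":[0,0,0],"turn":0},
  {"xyz":[0,0,0],"turn":0},
  {"xyz":[0,0,0],"turn":0},
  {"xyz":[0,0,0],"turn":0},
], hand=1, squeeze=40)

```text
time: 3.3
position: [0.5352, -0.0496, 0.0595]
ee_rot: [0.001, 0.883, 0.469, 0.001]
wrist_force: [-3.3, 0.6, 9.3]
finger_gap: 0.643
grasp_force: 40.3
```

Request:
arm_command([
  {"xyz":[0,0,0],"turn":0},
  {"xyz":[0,0,0],"turn":0},
  {"xyz":[0,0,0],"turn":0},
])

```text
time: 3.68
position: [0.5352, -0.0496, 0.0595]
ee_rot: [0.001, 0.883, 0.469, 0.001]
wrist_force: [-2.0, 0.3, 9.6]
finger_gap: 0.643
grasp_force: 40.3
```

Run:
```python
from h import *
go([.494,-.2855,.2],56)
```

```text
t 3.67 pos [ 0.5352 -0.0496  0.0595] ext [-0.0472, -0.0601, 0.0195] yaw 55.9 gap 0.643 gf 40.3 F [-2.   0.3  9.6] q6 1.92
  -> xyz [-1.456  0.655 -0.937] turn -0.0
```

Request:
arm_command([
  {"xyz":[0,0,-0.1],"turn":0},
  {"xyz":[0,0,-0.3],"turn":0},
  {"xyz":[0,0,-0.55],"turn":0},
  {"xyz":[0,0,-0.8],"turn":0},
  {"xyz":[0,0,-0.8],"turn":0},
])

```text
time: 4.3
position: [0.5361, -0.0498, 0.1811]
ee_rot: [0.002, 0.883, 0.469, 0.002]
wrist_force: [0.0, -0.1, -1.9]
finger_gap: 0.644
grasp_force: 43.3
```

Request:
arm_command([
  {"xyz":[-0.1,0.05,0],"turn":0},
  {"xyz":[-0.25,0.12,0],"turn":0},
  {"xyz":[-0.4,0.18,0],"turn":0},
  {"xyz":[-0.6,0.27,0],"turn":0},
  {"xyz":[-0.75,0.33,0],"turn":0},
])

```text
time: 4.92
position: [0.5117, -0.1721, 0.177]
ee_rot: [-0.001, 0.883, 0.469, -0.001]
wrist_force: [0.3, -0.7, -2.6]
finger_gap: 0.642
grasp_force: 43.3
```

Request:
arm_command([
  {"xyz":[-0.2,0.1,0],"turn":0},
  {"xyz":[-0.4,0.19,0],"turn":0},
  {"xyz":[-0.6,0.27,0],"turn":0},
  {"xyz":[-0.71,0.33,0],"turn":0},
  {"xyz":[-0.71,0.33,0],"turn":0},
])

```text
time: 5.55
position: [0.4935, -0.2873, 0.1773]
ee_rot: [-0.0, 0.884, 0.468, -0.0]
wrist_force: [-0.2, 0.8, -1.8]
finger_gap: 0.645
grasp_force: 43.3
```

Run:
```python
from h import *
go([.494,-.2855,.038],56)
b=env.read_camera("side");a=env.read_camera("top")
cv2.imwrite("pics/side2.png",cv2.resize(b[140:240,250:390,::-1],None,fx=5,fy=5,interpolation=2))
```

```text
t 5.55 pos [ 0.4935 -0.2873  0.1773] ext [-0.2676, -0.1584, 0.1373] yaw 55.8 gap 0.645 gf 43.3 F [-0.2  0.8 -1.8] q6 1.5
  -> xyz [ 0.012 -0.003  0.929] turn -0.001
```

View pics/side2.png

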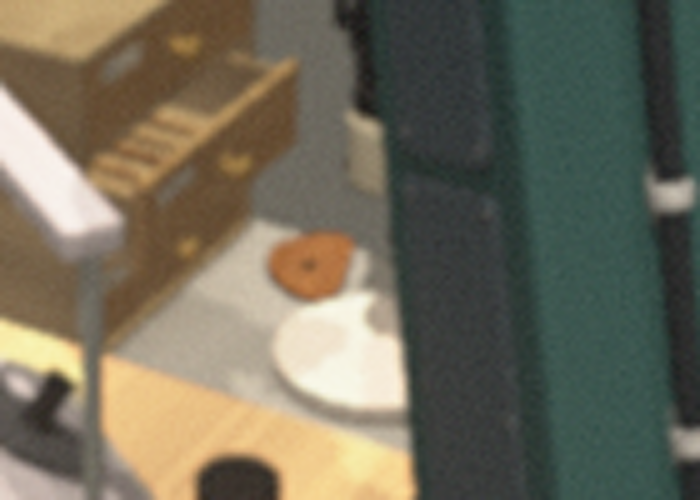

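The jar hangs upright in the gripper above the bat, with its body at (365,150) and the bat at (345,355). I lower it onto the bat.

Request:
arm_command([
  {"xyz":[0.01,0,0.3],"turn":0},
  {"xyz":[0.01,0,0.6],"turn":0},
  {"xyz":[0.01,0,0.8],"turn":0},
  {"xyz":[0.01,0,0.9],"turn":0},
  {"xyz":[0.01,0,0.9],"turn":0},
])

```text
time: 6.28
position: [0.4948, -0.2845, 0.0429]
ee_rot: [-0.0, 0.883, 0.469, -0.0]
wrist_force: [0.1, 0.6, -0.4]
finger_gap: 0.643
grasp_force: 43.2
```

Request:
arm_command([
  {"xyz":[0,0,0.01],"turn":0},
  {"xyz":[0,0,0.02],"turn":0},
  {"xyz":[0,0,0.03],"turn":0},
  {"xyz":[0,0,0.035],"turn":0},
  {"xyz":[0,0,0.035],"turn":0},
])

```text
time: 6.9
position: [0.4948, -0.2851, 0.0378]
ee_rot: [-0.0, 0.883, 0.469, -0.0]
wrist_force: [-0.3, -0.2, -1.4]
finger_gap: 0.643
grasp_force: 43.2
```

Run:
```python
from h import *
go([.494,-.2855,.0375],56)
```

```text
t 6.9 pos [ 0.4948 -0.2851  0.0378] ext [-0.265, -0.1582, -0.0022] yaw 55.9 gap 0.643 gf 43.2 F [-0.3 -0.2 -1.4] q6 1.5
  -> xyz [-0.005 -0.003  0.002] turn -0.0
```

Request:
arm_command([
  {"xyz":[0,0,0.01],"turn":0},
  {"xyz":[0,0,0.015],"turn":0},
  {"xyz":[0,0,0.015],"turn":0},
])

```text
time: 7.28
position: [0.495, -0.2853, 0.0374]
ee_rot: [0.001, 0.883, 0.469, 0.0]
wrist_force: [-8.1, 4.9, 27.5]
finger_gap: 0.648
grasp_force: 45.9
```

Run:
```python
from h import *
go(None)
```

```text
t 7.28 pos [ 0.495  -0.2853  0.0374] ext [-0.265, -0.1584, -0.0026] yaw 55.9 gap 0.648 gf 45.9 F [-8.1  4.9 27.5] q6 1.5
```

Contact is at the expected height. I ease off, release and rise.

Request:
arm_command([
  {"xyz":[0,0,-0.013],"turn":0},
  {"xyz":[0,0,-0.013],"turn":0},
])

```text
time: 7.52
position: [0.4949, -0.2852, 0.0376]
ee_rot: [0.0, 0.883, 0.469, 0.0]
wrist_force: [-1.2, -0.6, 2.5]
finger_gap: 0.644
grasp_force: 43.7
```

Request:
arm_command([
  {"xyz":[0,0,0],"turn":0},
  {"xyz":[0,0,0],"turn":0},
  {"xyz":[0,0,0],"turn":0},
  {"xyz":[0,0,0],"turn":0},
  {"xyz":[0,0,0],"turn":0},
], hand=0)

```text
time: 8.15
position: [0.4949, -0.2851, 0.0375]
ee_rot: [-0.0, 0.883, 0.469, 0.0]
wrist_force: [-0.5, 0.0, 0.2]
finger_gap: 0.997
grasp_force: 0.0
```

Request:
arm_command([
  {"xyz":[0,0,-0.15],"turn":0},
  {"xyz":[0,0,-0.4],"turn":0},
  {"xyz":[0,0,-0.7],"turn":0},
  {"xyz":[0,0,-1.0],"turn":0},
  {"xyz":[0,0,-1.0],"turn":0},
])

```text
time: 8.78
position: [0.4961, -0.286, 0.1906]
ee_rot: [0.002, 0.883, 0.469, 0.001]
wrist_force: [-0.1, -0.1, -1.7]
finger_gap: 1.001
grasp_force: 0.0
```

Run:
```python
from h import *
go(ext(-.005,.03,.135),-34)
go(ext(-.005,.03,.135),146)
b=env.read_camera("side")
i=b[140:240,250:390]
print(env.get_obs()["joints"].round(2) if hasattr(env.get_obs()["joints"],'round') else env.get_obs()["joints"])
```

```text
t 8.78 pos [ 0.4961 -0.286   0.1906] ext [-0.265, -0.1597, 0.1506] yaw 55.9 gap 1.001 gf 0.0 F [-0.1 -0.1 -1.7] q6 1.5
  -> xyz [ 1.732 -1.268  0.096] turn 0.5
t 8.78 pos [ 0.4961 -0.286   0.1906] ext [-0.265, -0.1597, 0.1506] yaw 55.9 gap 1.001 gf 0.0 F [-0.1 -0.1 -1.7] q6 1.5
  -> xyz [ 1.732 -1.268  0.096] turn -0.5
[-0.67  0.35  0.03  1.25  0.    1.5 ]
```

The jar is released and stands on the bat. Next I go in front of the cover with the fingers along the slope direction.

Request:
arm_command([
  {"xyz":[0.2,-0.18,0],"turn":0},
  {"xyz":[0.4,-0.36,0],"turn":0},
  {"xyz":[0.6,-0.55,0],"turn":0},
  {"xyz":[0.69,-0.63,0],"turn":0},
])

```text
time: 9.32
position: [0.4736, -0.1446, 0.1865]
ee_rot: [-0.001, 0.883, 0.469, -0.0]
wrist_force: [1.2, 0.7, -0.1]
finger_gap: 0.999
grasp_force: 0.0
```

Request:
arm_command([
  {"xyz":[0.2,-0.18,0],"turn":-0.05},
  {"xyz":[0.4,-0.36,0],"turn":-0.1},
  {"xyz":[0.6,-0.55,0],"turn":-0.15},
  {"xyz":[0.68,-0.64,0],"turn":-0.2},
  {"xyz":[0.68,-0.64,0],"turn":-0.25},
])

```text
time: 9.95
position: [0.4519, -0.0073, 0.1869]
ee_rot: [-0.0, 0.634, 0.773, -0.0]
wrist_force: [-0.0, 1.1, 1.0]
finger_gap: 0.998
grasp_force: 0.0
```

Request:
arm_command([
  {"xyz":[0,0,0],"turn":-0.05},
  {"xyz":[0,0,0],"turn":-0.1},
  {"xyz":[0,0,0],"turn":-0.15},
  {"xyz":[0,0,0],"turn":-0.2},
  {"xyz":[0,0,0],"turn":-0.25},
])

```text
time: 10.58
position: [0.4522, -0.0085, 0.1867]
ee_rot: [-0.0, 0.291, 0.957, -0.0]
wrist_force: [-0.0, 0.6, -0.3]
finger_gap: 1.001
grasp_force: 0.0
```

Run:
```python
from h import *
go(ext(-.003,.027,.105),146)
b=env.read_camera("side");a=env.read_camera("top")
cv2.imwrite("pics/side3.png",cv2.resize(b[60:260,190:370,::-1],None,fx=3,fy=3,interpolation=2))
cv2.imwrite("pics/top3.png",a[:,:,::-1])
```

```text
t 10.57 pos [ 0.4522 -0.0085  0.1867] ext [-0.0595, 0.0317, 0.1467] yaw 146.2 gap 1.001 gf 0.0 F [-0.   0.6 -0.3] q6 0.39
  -> xyz [-0.033  0.377  0.278] turn 0.001
```

View pics/side3.png

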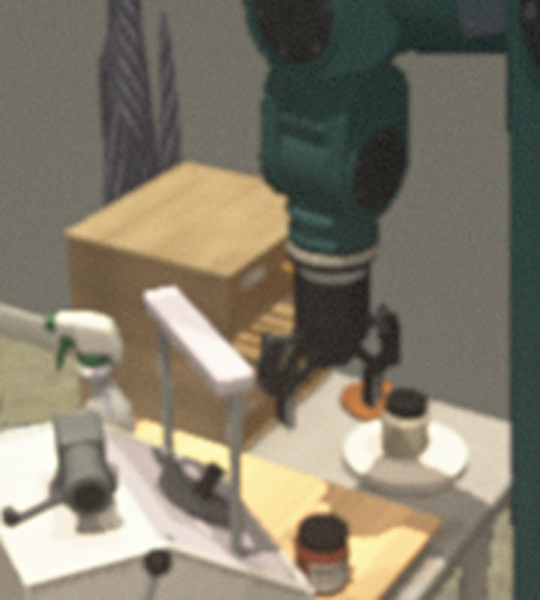

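The cream jar stands upright mid-bat at (405,425) in this crop, and the gripper is in front of the bar. I bring the rear finger under the bar, over the lower part of the cover.

Request:
arm_command([
  {"xyz":[-0.03,0.1,0.15],"turn":0},
  {"xyz":[-0.03,0.2,0.2],"turn":0},
  {"xyz":[-0.03,0.3,0.23],"turn":0},
  {"xyz":[-0.03,0.38,0.23],"turn":0},
  {"xyz":[-0.03,0.38,0.28],"turn":0},
])

```text
time: 11.3
position: [0.4887, 0.0372, 0.1458]
ee_rot: [0.001, 0.293, 0.956, 0.0]
wrist_force: [-0.7, -0.0, -0.6]
finger_gap: 0.999
grasp_force: 0.0
```

Request:
arm_command([
  {"xyz":[0,0,0.02],"turn":0},
  {"xyz":[0,0,0.04],"turn":0},
  {"xyz":[0,0,0.06],"turn":0},
])

```text
time: 11.68
position: [0.4877, 0.0363, 0.1365]
ee_rot: [0.0, 0.293, 0.956, 0.0]
wrist_force: [0.6, -0.6, 0.7]
finger_gap: 1.002
grasp_force: 0.0
```

Request:
arm_command([
  {"xyz":[0,0,0.02],"turn":0},
  {"xyz":[0,0,0.03],"turn":0},
  {"xyz":[0,0,0.04],"turn":0},
])

```text
time: 12.05
position: [0.4878, 0.0365, 0.1305]
ee_rot: [0.0, 0.293, 0.956, -0.0]
wrist_force: [0.3, 0.2, 0.9]
finger_gap: 1.002
grasp_force: 0.0
```

Run:
```python
from h import *
go(ext(-.003,.027,.0895),146)
```

```text
t 12.05 pos [0.4878 0.0365 0.1305] ext [-0.0023, 0.0274, 0.0905] yaw 145.9 gap 1.002 gf 0.0 F [0.3 0.2 0.9] q6 0.5
  -> xyz [-0.003 -0.005  0.006] turn -0.0
```

Request:
arm_command([
  {"xyz":[0,0,0.01],"turn":0},
  {"xyz":[0,0,0.02],"turn":0},
])

```text
time: 12.3
position: [0.4878, 0.0365, 0.1275]
ee_rot: [0.0, 0.293, 0.956, 0.0]
wrist_force: [-0.2, -0.3, 0.9]
finger_gap: 1.005
grasp_force: 0.0
```

Request:
arm_command([
  {"xyz":[0,0,0.01],"turn":0},
  {"xyz":[0,0,0.02],"turn":0},
])

```text
time: 12.55
position: [0.4878, 0.0365, 0.1244]
ee_rot: [0.0, 0.293, 0.956, 0.0]
wrist_force: [0.6, -0.1, -0.2]
finger_gap: 1.0
grasp_force: 0.0
```

Request:
arm_command([
  {"xyz":[0,0,0.01],"turn":0},
  {"xyz":[0,0,0.02],"turn":0},
])

```text
time: 12.8
position: [0.4878, 0.0366, 0.1214]
ee_rot: [-0.0, 0.293, 0.956, 0.0]
wrist_force: [0.4, 0.0, 0.5]
finger_gap: 1.002
grasp_force: 0.0
```

Request:
arm_command([
  {"xyz":[0,0,0.01],"turn":0},
  {"xyz":[0,0,0.02],"turn":0},
])

```text
time: 13.05
position: [0.4878, 0.0365, 0.1184]
ee_rot: [0.0, 0.293, 0.956, 0.0]
wrist_force: [0.4, 0.6, 0.1]
finger_gap: 1.001
grasp_force: 0.0
```

Run:
```python
from h import *
go(None)
b=env.read_camera("side");a=env.read_camera("top")
cv2.imwrite("pics/side4.png",cv2.resize(b[160:270,210:320,::-1],None,fx=5,fy=5,interpolation=2))
```

```text
t 13.05 pos [0.4878 0.0365 0.1184] ext [-0.0023, 0.0274, 0.0784] yaw 145.9 gap 1.001 gf 0.0 F [0.4 0.6 0.1] q6 0.5
```

View pics/side4.png

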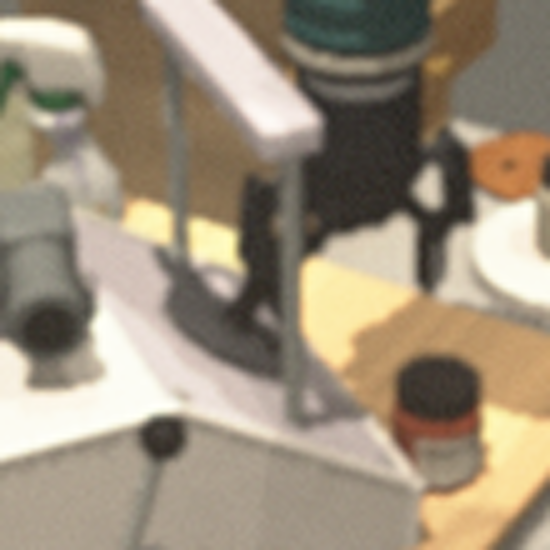

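The rear finger is beside the knob, near the cover's lower part at (245,320), and the gripper body stays clear in front of the bar. I go on lowering until contact.

Request:
arm_command([
  {"xyz":[0,0,0.01],"turn":0},
  {"xyz":[0,0,0.02],"turn":0},
])

```text
time: 13.4
position: [0.4878, 0.0365, 0.1155]
ee_rot: [0.0, 0.293, 0.956, 0.0]
wrist_force: [-0.0, 0.2, 0.0]
finger_gap: 0.998
grasp_force: 0.0
```

Request:
arm_command([
  {"xyz":[0,0,0.01],"turn":0},
  {"xyz":[0,0,0.02],"turn":0},
])

```text
time: 13.65
position: [0.4878, 0.0365, 0.1124]
ee_rot: [0.0, 0.293, 0.956, 0.0]
wrist_force: [-0.1, -0.3, -0.3]
finger_gap: 1.0
grasp_force: 0.0
```

Run:
```python
from h import *
n=np.array([-.574,0,.819])
def face(s,y,h): 
    v=np.array([.819*s,y,.05+.574*s])+n*h; return ext(*v)
for nm,sc,off in(("top",4.25,(175,135)),("side",3.75,(165,150))):
    f=lambda X:tuple(((proj(nm,X)-off)*sc).round(0).astype(int).tolist())
    print(nm,"rim dn,left,up,right",[f(face(.1+.046*a,.046*b,.012)) for a,b in((-1,0),(0,1),(1,0),(0,-1))],"knobend",f(face(.1,0,.047)),"bar",f(ext(.067,0,.293)))
    print(" finger outer/inner at 0.045", [f(ext(x,.027,.0855)) for x in(.054,.0395,-.06)])
```

```text
top rim dn,left,up,right [(417, 347), (342, 364), (333, 280), (409, 265)] knobend (397, 321) bar (379, 267)
 finger outer/inner at 0.045 [(380, 366), (396, 376), (504, 446)]
side rim dn,left,up,right [(380, 288), (359, 303), (291, 257), (314, 244)] knobend (358, 237) bar (339, 77)
 finger outer/inner at 0.045 [(374, 316), (391, 311), (501, 281)]
```

Request:
arm_command([
  {"xyz":[0,0,0.01],"turn":0},
  {"xyz":[0,0,0.02],"turn":0},
])

```text
time: 13.9
position: [0.4878, 0.0365, 0.1094]
ee_rot: [0.0, 0.293, 0.956, 0.0]
wrist_force: [0.1, -0.2, 0.3]
finger_gap: 0.997
grasp_force: 0.0
```

Request:
arm_command([
  {"xyz":[0,0,0.01],"turn":0},
  {"xyz":[0,0,0.02],"turn":0},
])

```text
time: 14.15
position: [0.4878, 0.0366, 0.1064]
ee_rot: [-0.0, 0.293, 0.956, -0.0]
wrist_force: [0.3, 0.2, 0.5]
finger_gap: 1.001
grasp_force: 0.0
```

Run:
```python
from h import *
go(None)
a=cv2.imread("pics/side0.png").astype(int);b=env.read_camera("side")[:,:,::-1].astype(int)
d=(np.abs(a-b).sum(2)>60).astype(np.uint8)
# change mask around disc: print rows
for r in range(205,245): print(r,"".join("#" if v else "." for v in d[r,235:310]))
```

```text
t 14.15 pos [0.4878 0.0366 0.1064] ext [-0.0023, 0.0274, 0.0664] yaw 145.9 gap 1.001 gf 0.0 F [0.3 0.2 0.5] q6 0.5
205 .........#........###..########.....###################################....
206 .........#..........##.########.......################################.....
207 #......................#######.........###############...#############.....
208 #............#........########.........##############.##.############......
209 ##....................#########.......##########......##..########.........
210 ###..........#........##########...###########.......###..#######..#.#.....
211 ###..........##.......##########...#######....##########..#######.####.....
212 ##.#..........######..##########...######.###############.#######.#####....
213 ##.##.............##..##########...#####.###############.########.#####....
214 #.####.............#..##########...###..#################.#######.####.#...
215 ####.##............#...##..#####...##..##################.#######.###.#.#..
216 .#.##.##.............#......####.......##################.######..###...##.
217 .######..............
[... 1514 characters left out ...]
..............................########..................####
237 .........######.#...................###......#######...................####
238 ........#########....................####.....###......................####
239 .........#########..................########...........................####
240 ...........########..................###############...................####
241 ...........#...#.##..................################...................###
242 ....#############....................################......................
243 ...##..#.....#########................###############.................####.
244 .###............#.####.................###############.................####
```

Request:
arm_command([
  {"xyz":[0,0,0.01],"turn":0},
  {"xyz":[0,0,0.02],"turn":0},
])

```text
time: 14.45
position: [0.4878, 0.0365, 0.1034]
ee_rot: [0.0, 0.293, 0.956, -0.0]
wrist_force: [0.6, 1.0, -0.5]
finger_gap: 1.0
grasp_force: 0.0
```

Request:
arm_command([
  {"xyz":[0,0,0.01],"turn":0},
  {"xyz":[0,0,0.02],"turn":0},
])

```text
time: 14.7
position: [0.4878, 0.0365, 0.1004]
ee_rot: [0.0, 0.293, 0.956, -0.0]
wrist_force: [-0.2, 0.2, 0.8]
finger_gap: 0.998
grasp_force: 0.0
```

Request:
arm_command([
  {"xyz":[0,0,0.01],"turn":0},
  {"xyz":[0,0,0.02],"turn":0},
])

```text
time: 14.95
position: [0.4878, 0.0365, 0.0974]
ee_rot: [-0.0, 0.293, 0.956, 0.0]
wrist_force: [0.1, -0.0, 0.5]
finger_gap: 1.002
grasp_force: 0.0
```

Run:
```python
from h import *
print("TCP .1184; tip seen side (295.5,217.5)")
for x in(-.045,-.052,-.06):
  for z in(.12,.13,.14,.15): print(x,z,proj("side",ext(x,.027,z-.04)).round(1))
go(None)
a=cv2.imread("pics/side0.png").astype(int);b=env.read_camera("side")[:,:,::-1]
g=b.sum(2)//3
for r in range(212,246): print(r," ".join(f"{v:3d}" for v in g[r,255:308:1][::2]))
```

```text
TCP .1184; tip seen side (295.5,217.5)
-0.045 0.12 [294.1 227.6]
-0.045 0.13 [294.2 224.9]
-0.045 0.14 [294.2 222.3]
-0.045 0.15 [294.3 219.6]
-0.052 0.12 [296.2 227. ]
-0.052 0.13 [296.2 224.4]
-0.052 0.14 [296.3 221.7]
-0.052 0.15 [296.3 219. ]
-0.06 0.12 [298.5 226.4]
-0.06 0.13 [298.5 223.7]
-0.06 0.14 [298.6 221.1]
-0.06 0.15 [298.7 218.4]
t 14.95 pos [0.4878 0.0365 0.0974] ext [-0.0023, 0.0274, 0.0574] yaw 145.9 gap 1.002 gf 0.0 F [ 0.1 -0.   0.5] q6 0.5
212 218 171  50  50  72 130 112 102  87  68  62 107 107 145 180 184 203 209 203 110  44  47 112 185 187 218 248
213 188 145  58  52  60  98 110 103  63  49 113 184 175 192 202 205 211 208 200 106  40  56 141 203 190 197 245
214 161 115  49  53  55  73 109 103  50  55 162 216 213 213 207 208 208 205 199 100  47  69 155 205 189 167 237
215 167  97  48  50  45  57 111 104  57  85 195 221 218 217 214 209 208 205 201 102  55  83 162 207 194 160 210
216 191  98  58  53  50  62 106 102  77 139 212 220 221 220 217 213 211 206 199  99  54  84 164 206 199 158 167
217 199  98  54  49  50  62 109 103 124 198 217 221 219 218 218 217 216 212
[... 2472 characters left out ...]
  48  53  51  52  51  74 147
240 216 202 197 195 182 177 135 115 163 160 114 111 115 131 138 138 142  83  47  48  50  55  50  51  44  82 148
241 223 213 199 194 185 178 131 114 154 166 112 107 111 121 131 133 135  87  54  46  44  51  50  43  47  86 158
242 229 223 204 198 188 178 135 108 130 139 118 108 111 117 130 128 127  84  62  51  49  45  48  47  56  99 175
243 231 230 214 201 195 179 141 110 108 114 111 123 126 128 165 145 110  87  81  66  54  48  57  66  76 106 196
244 221 232 228 210 199 183 151 120 106 122 130 157 159 163 196 167 106  83  88  81  78  69  68  74  86 107 210
245 183 213 223 222 212 192 167 139 125 155 162 174 180 180 200 195 115  75  84  90  87  85  82  85  89 102 213
```

The images show that the open fingertips sit about 34 mm behind the TCP, so contact is still just ahead. I go on in small steps.

Request:
arm_command([
  {"xyz":[0,0,0.01],"turn":0},
  {"xyz":[0,0,0.015],"turn":0},
])

```text
time: 15.25
position: [0.4878, 0.0366, 0.0952]
ee_rot: [-0.0, 0.293, 0.956, 0.0]
wrist_force: [-0.9, -0.1, -0.3]
finger_gap: 1.002
grasp_force: 0.0
```

Request:
arm_command([
  {"xyz":[0,0,0.01],"turn":0},
  {"xyz":[0,0,0.015],"turn":0},
])

```text
time: 15.5
position: [0.4879, 0.0359, 0.0935]
ee_rot: [0.0, 0.293, 0.956, -0.001]
wrist_force: [-6.1, -7.8, 13.7]
finger_gap: 1.002
grasp_force: 8.4
```

Request:
arm_command([
  {"xyz":[0,0,0.01],"turn":0},
  {"xyz":[0,0,0.015],"turn":0},
])

```text
time: 15.75
position: [0.4879, 0.035, 0.0922]
ee_rot: [0.001, 0.293, 0.956, -0.002]
wrist_force: [-13.1, -16.7, 32.7]
finger_gap: 0.999
grasp_force: 18.9
```

There is contact square to the slope, about 39 N, so I ease it a little and drag along the slope on an arc about the pin.

Request:
arm_command([
  {"xyz":[-0.015,-0.04,0.022],"turn":0},
  {"xyz":[-0.035,-0.08,0.05],"turn":0},
  {"xyz":[-0.06,-0.12,0.078],"turn":0},
  {"xyz":[-0.08,-0.155,0.103],"turn":0},
  {"xyz":[-0.105,-0.19,0.128],"turn":0},
])

```text
time: 16.38
position: [0.4816, 0.0034, 0.0718]
ee_rot: [-0.002, 0.293, 0.956, -0.002]
wrist_force: [-26.7, -7.8, 27.9]
finger_gap: 0.995
grasp_force: 16.2
```

Run:
```python
from h import *
go(None)
a=cv2.imread("pics/side3.png") 
b=env.read_camera("side")
cv2.imwrite("pics/side5.png",b[:,:,::-1])
g=b.sum(2)//3
for r in range(204,246): print(r," ".join(f"{v:3d}" for v in g[r,233:290:2]))
```

```text
t 16.38 pos [0.4816 0.0034 0.0718] ext [-0.0333, 0.014, 0.0318] yaw 146.0 gap 0.995 gf 16.2 F [-26.7  -7.8  27.9] q6 0.43
204 174 211 225 227 227 213 126 157 211 191 148 121 109 109 110 104 116 123 112 102 108  91  67  50  46  46  46  45  46
205 191 217 227 227 224 211 125 162 228 217 204 166 135 112 107 102 117 117 104  92 104  90  68  50  46  48  42  45  46
206 190 205 218 222 225 214 125 159 226 226 225 215 195 149 115 107 113 119 105  71  82  80  65  54  46  45  43  47  44
207 192 191 201 208 220 210 128 149 223 226 230 231 225 209 166 132 111 115 106  60  65  80  60  51  47  50  47  45  48
208 194 191 188 187 191 193 131 146 222 227 230 231 231 229 217 190 133 112 107  60  68 100  65  47  47  42  44  47  49
209 194 194 194 178 144 159 143 148 224 229 228 231 230 231 230 221 180 115 107  59  81 124  61  47  48  51  49  50  47
210 195 199 199 180 118 131 142 142 222 229 229 229 229 229 231 231 205 113 106  62  83 111  54  52  46  51  46  44  44
211 195 195 195 188 122 109 124 128 204 211 222 227 231 228 229 228 202 109 105  62  85  88  53  83  60  52  46  47  40
212 198 197 195 19
[... 3361 characters left out ...]
 250 248 232 211 226 226 225 225 225 221 202 181 179 132 115 178 175 117 110 119 150 137 119 112  74
241 249 249 249 250 250 248 235 222 230 230 226 226 227 224 210 185 175 132 116 170 175 133 110 110 123 119 118 114  83
242 249 250 251 243 217 200 190 203 223 232 229 229 227 227 221 198 178 132 111 136 156 130 110 110 118 130 124 109  88
243 250 250 245 198 126 112 120 156 184 215 228 233 231 229 226 218 186 142 110 108 124 123 128 126 127 166 141 104  85
244 246 236 203 123  69  63  68 124 150 171 199 222 229 232 230 223 193 152 116 108 127 143 156 162 164 195 166 112  81
245 214 187 139  69  64  60  54 113 136 141 159 183 210 224 232 229 211 169 143 126 156 170 181 182 180 202 196 136  86
```

```bash
cat >> h.py <<'E'
n_=np.array([-.574,0,.819]); SC=.09
def face(s,y,h): return np.array([.819*s,y,.05+.574*s])+n_*h
def knob(th,h=.047): return face(SC-.08*np.sin(th),-.08+.08*np.cos(th),h)
E
python3 - <<'E'
from h import *
for th in(0,.1,.2,.3,.4,.5,.7): print(th,proj("side",ext(*knob(th))).round(1),proj("side",ext(*knob(th,.012))).round(1),"rimdn",proj("side",ext(*(knob(th,.012)+[-.046*.819,0,-.046*.574]))).round(1),knob(th).round(4))
a=cv2.imread("pics/side5.png"); cv2.imwrite("pics/s5c.png",cv2.resize(a[180:260,210:320],None,fx=7,fy=7,interpolation=2))
E
```

```text
0 [263.1 214.1] [257.1 223.6] rimdn [268.7 227.6] [0.0467 0.     0.1402]
0.1 [265.  214.8] [259.1 224.2] rimdn [270.6 228.2] [ 0.0402 -0.0004  0.1356]
0.2 [266.9 215.3] [261.  224.7] rimdn [272.3 228.7] [ 0.0337 -0.0016  0.131 ]
0.3 [268.5 215.7] [262.7 225.1] rimdn [273.9 229. ] [ 0.0274 -0.0036  0.1266]
0.4 [270.  215.9] [264.2 225.3] rimdn [275.4 229.2] [ 0.0212 -0.0063  0.1223]
0.5 [271.3 216. ] [265.5 225.3] rimdn [276.6 229.2] [ 0.0153 -0.0098  0.1181]
0.7 [273.3 215.7] [267.5 224.9] rimdn [278.5 228.8] [ 0.0045 -0.0188  0.1106]
```

View pics/s5c.png

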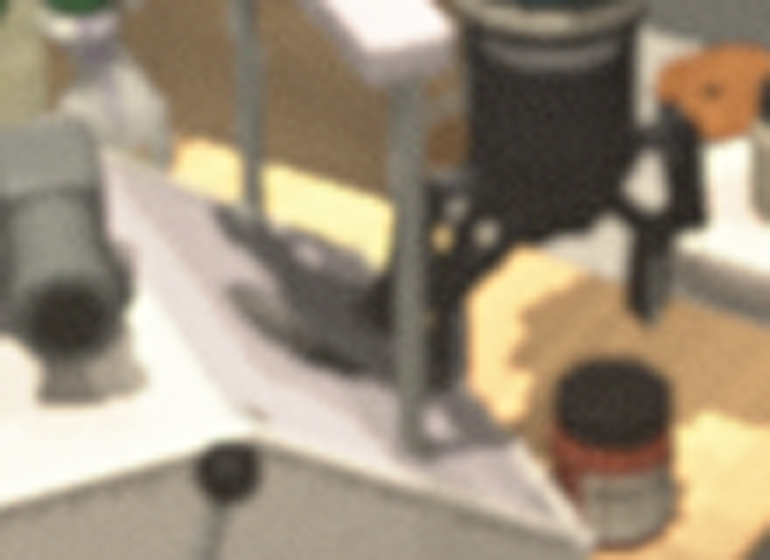

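The picture shows the port partly uncovered at about (285,240) and the knob base at about (378,305). That fits a cover swing of about 0.35–0.4 rad. I lift, bring the rear finger behind the knob and lower it slowly.

Request:
arm_command([
  {"xyz":[0.01,0,-0.1],"turn":0},
  {"xyz":[0.01,0,-0.3],"turn":0},
  {"xyz":[0.01,0,-0.45],"turn":0},
  {"xyz":[0.01,0,-0.555],"turn":0},
  {"xyz":[0.01,0,-0.555],"turn":0},
])

```text
time: 17.05
position: [0.4843, 0.0049, 0.1555]
ee_rot: [0.001, 0.293, 0.956, 0.0]
wrist_force: [0.0, 0.0, -0.4]
finger_gap: 1.003
grasp_force: 0.0
```

Request:
arm_command([
  {"xyz":[-0.06,0.08,0],"turn":0},
  {"xyz":[-0.12,0.16,0],"turn":0},
  {"xyz":[-0.14,0.22,0],"turn":0},
  {"xyz":[-0.14,0.23,0],"turn":0},
  {"xyz":[-0.14,0.23,0],"turn":0},
])

```text
time: 17.68
position: [0.5202, 0.0219, 0.1546]
ee_rot: [-0.0, 0.293, 0.956, -0.0]
wrist_force: [-0.0, 0.3, -0.1]
finger_gap: 0.998
grasp_force: 0.0
```

Run:
```python
from h import *
go(ext(.001,-.006,.084),146)
g=env.read_camera("side").sum(2)//3
for r in range(206,240): print(r," ".join(f"{v:3d}" for v in g[r,239:286:2]))
```

```text
t 17.68 pos [0.5202 0.0219 0.1546] ext [0.0037, -0.0076, 0.1146] yaw 146.0 gap 0.998 gf 0.0 F [-0.   0.3 -0.1] q6 0.48
  -> xyz [ 0.011 -0.018  0.204] turn -0.0
206 222 223 213 124 154 225 226 225 216 145  52  94 104 115 120 107  94 113 129 164 190 198 198 199
207 208 220 210 126 150 224 226 229 230 192  62  92 106 111 116 106 105 128 144 179 193 197 199 203
208 186 191 193 132 148 223 227 229 232 215 105  95 133 139 115 102 114 127 166 191 197 202 202 205
209 179 147 158 140 151 226 228 229 230 224 166 118 178 190 122 107 118 145 185 197 200 200 203 204
210 180 115 130 141 146 228 229 229 229 229 210 170 208 213 128 106 144 171 193 195 198 202 204 204
211 186 123 109 123 129 218 223 224 227 230 227 213 221 214 129 117 192 201 201 199 200 205 205 209
212 195 142 102 103 106 185 192 207 219 227 227 225 226 215 125 126 216 217 213 203 204 203 208 204
213 196 166  96  96  93 137 159 172 192 215 224 226 229 216 127 123 218 223 219 213 209 207 206 209
214 195 184 129 100  86  97 133 162 163 183 207 218 228 215 127 127 217 223 224 219 216 213 201 202
215 200 192 163 119  91  83 121 173 166
[... 1760 characters left out ...]

233 231 224 224 224 212 203 193 185 167 135  95  89  97  88 108 107  66  60 111 137 142 142 138 145
234 239 225 226 227 222 211 198 198 194 178 146 135 124 104 113 107  73  65 105 134 142 140 143 144
235 246 230 225 225 224 220 204 199 197 194 175 167 156 127 116 106  78  79 106 125 136 141 147 146
236 249 235 222 224 225 224 212 202 194 198 188 179 176 159 123 107  95  95 111 125 132 142 147 138
237 249 242 222 215 223 227 219 210 196 198 193 181 179 175 129 108 115 112 108 120 127 147 146 137
238 249 245 227 197 205 224 224 222 204 198 195 183 181 176 136 116 142 125 110 114 125 155 165 157
239 249 249 236 207 190 223 226 225 211 197 197 189 179 179 132 113 158 146 110 113 122 171 198 193
```

The grey levels confirm a swing of about 0.35–0.4: the disc's right edge is near column 274, against a predicted 275. I lower behind the knob.

Request:
arm_command([
  {"xyz":[0.01,0,0.05],"turn":0},
  {"xyz":[0.01,0,0.1],"turn":0},
  {"xyz":[0.01,0,0.14],"turn":0},
])

```text
time: 18.1
position: [0.5188, 0.0226, 0.1332]
ee_rot: [-0.0, 0.293, 0.956, -0.0]
wrist_force: [-0.3, -0.2, 0.5]
finger_gap: 1.002
grasp_force: 0.0
```

Request:
arm_command([
  {"xyz":[0,0,0.03],"turn":0},
  {"xyz":[0,0,0.06],"turn":0},
  {"xyz":[0,0,0.07],"turn":0},
])

```text
time: 18.48
position: [0.519, 0.0226, 0.1231]
ee_rot: [-0.0, 0.293, 0.956, -0.0]
wrist_force: [-0.2, -0.8, 0.3]
finger_gap: 1.004
grasp_force: 0.0
```

Run:
```python
from h import *
go(None)
for th in (.4,.6,.8,1,1.2,1.4,1.6): print(th,knob(th,.034).round(4))
```

```text
t 18.48 pos [0.519  0.0226 0.1231] ext [0.0036, -0.0063, 0.0831] yaw 145.9 gap 1.004 gf 0.0 F [-0.2 -0.8  0.3] q6 0.48
0.4 [ 0.0287 -0.0063  0.1116]
0.6 [ 0.0172 -0.014   0.1036]
0.8 [ 0.0072 -0.0243  0.0966]
1 [-0.0009 -0.0368  0.0909]
1.2 [-0.0069 -0.051   0.0867]
1.4 [-0.0104 -0.0664  0.0843]
1.6 [-0.0113 -0.0823  0.0836]
```

Request:
arm_command([
  {"xyz":[0,-0.05,0.02],"turn":0},
  {"xyz":[-0.025,-0.085,0.04],"turn":0},
  {"xyz":[-0.05,-0.12,0.063],"turn":0},
  {"xyz":[-0.085,-0.155,0.085],"turn":0},
  {"xyz":[-0.12,-0.186,0.11],"turn":0},
])

```text
time: 19.1
position: [0.5186, -0.0112, 0.1066]
ee_rot: [0.0, 0.293, 0.956, 0.0]
wrist_force: [-0.3, 0.8, 1.9]
finger_gap: 1.006
grasp_force: 0.9
```

Request:
arm_command([
  {"xyz":[-0.04,-0.03,0.02],"turn":0},
  {"xyz":[-0.083,-0.055,0.038],"turn":0},
  {"xyz":[-0.13,-0.075,0.052],"turn":0},
  {"xyz":[-0.178,-0.094,0.066],"turn":0},
  {"xyz":[-0.178,-0.094,0.066],"turn":0},
])

```text
time: 19.73
position: [0.5331, -0.0378, 0.0968]
ee_rot: [0.0, 0.293, 0.956, -0.0]
wrist_force: [0.7, 1.1, 1.2]
finger_gap: 0.996
grasp_force: 0.4
```

Run:
```python
from h import *
go(None)
i=env.read_camera("side");cv2.imwrite("pics/side6.png",i[:,:,::-1])
g=i.sum(2)//3
for th in(.4,.8,1.,1.2,1.4,1.6):print(th,proj("side",ext(*knob(th))).round(0),proj("side",ext(*knob(th,.012))).round(0))
for r in range(206,246): print(r," ".join(f"{v:3d}" for v in g[r,239:292:2]))
```

```text
t 19.73 pos [ 0.5331 -0.0378  0.0968] ext [-0.0386, -0.0517, 0.0568] yaw 145.9 gap 0.996 gf 0.4 F [0.7 1.1 1.2] q6 0.37
0.4 [270. 216.] [264. 225.]
0.8 [274. 215.] [268. 225.]
1.0 [275. 214.] [269. 223.]
1.2 [275. 213.] [269. 222.]
1.4 [274. 211.] [268. 220.]
1.6 [272. 208.] [266. 217.]
206 222 222 211 122 156 226 224 225 213 190 150 108  80  65 113 110  97 112 127 161 188 196 200 199 199 205 169
207 208 218 210 123 147 222 225 228 230 222 208 163 122  63 110 110 106 126 142 177 193 198 200 200 201 204 181
208 190 190 193 133 144 223 227 229 231 230 228 217 175  70 109 114 115 129 164 192 193 198 201 203 203 205 194
209 185 145 155 138 148 223 230 230 230 230 229 231 203  80 111 110 114 142 181 193 200 200 201 203 205 205 204
210 184 119 133 143 140 220 227 229 228 229 229 229 210  76 110 110 121 168 190 197 201 201 203 204 205 204 205
211 188 131 109 122 120 193 212 218 226 228 229 228 211  91 107 106 121 180 200 198 199 205 206 205 207 206 208
212 192 147  92  99  98 140 162 190 212 226 228 228 219 119 104 104  94 167 210 203 202 205 206 206 205 206 205
213 199 164  96  83  84 100 
[... 2967 characters left out ...]
 122 184 206 200 204 116  46
240 249 250 247 232 211 226 224 223 224 224 221 206 183 178 132 119 175 173 128 112 115 165 198 203 204 106  44
241 249 248 247 234 220 227 230 225 224 224 225 215 190 177 132 117 163 178 132 117 105 136 180 204 196 101  45
242 242 216 202 190 201 221 231 230 228 227 226 224 210 184 133 112 136 155 131 121 110 116 169 203 188 101  63
243 197 126 114 115 155 186 213 222 229 228 226 227 221 201 147 110 109 127 125 138 138 132 178 199 174  97  80
244 123  65  62  72 121 146 169 196 219 227 231 229 226 213 169 126 105 125 144 169 176 170 197 200 163  85  90
245  73  66  57  58 111 139 139 158 181 210 224 228 224 218 196 158 126 152 173 190 198 192 202 208 163  85  86
```

The cover is at about 1.2 rad and the port is showing. I raise, shut the fingers and come down on the knob's left side, to push it on to the stop.

Request:
arm_command([
  {"xyz":[0,0.02,-0.1],"turn":0},
  {"xyz":[0,0.02,-0.3],"turn":0},
  {"xyz":[0,0.02,-0.47],"turn":0},
  {"xyz":[0.1,0.1,-0.47],"turn":0},
  {"xyz":[0.225,0.197,-0.47],"turn":0},
])

```text
time: 20.4
position: [0.5205, 0.007, 0.1668]
ee_rot: [-0.0, 0.293, 0.956, -0.0]
wrist_force: [0.1, 0.9, -0.0]
finger_gap: 0.999
grasp_force: 0.0
```

Request:
arm_command([
  {"xyz":[0,0,0],"turn":0},
  {"xyz":[0,0,0],"turn":0},
  {"xyz":[0,0,0],"turn":0},
  {"xyz":[0,0,0],"turn":0},
  {"xyz":[0,0,0],"turn":0},
], hand=1, squeeze=20)

```text
time: 21.02
position: [0.5213, 0.0059, 0.1674]
ee_rot: [-0.0, 0.293, 0.956, -0.0]
wrist_force: [0.9, -0.1, -0.1]
finger_gap: 0.001
grasp_force: 0.0
```

Request:
arm_command([
  {"xyz":[0,0,0.06],"turn":0},
  {"xyz":[0,0,0.12],"turn":0},
  {"xyz":[0,0,0.18],"turn":0},
  {"xyz":[0,0,0.2],"turn":0},
  {"xyz":[0,0,0.2],"turn":0},
])

```text
time: 21.65
position: [0.5211, 0.0062, 0.1373]
ee_rot: [-0.0, 0.293, 0.956, -0.0]
wrist_force: [0.3, -0.1, 0.6]
finger_gap: 0.001
grasp_force: 0.0
```

Run:
```python
from h import *
go(None)
```

```text
t 21.65 pos [0.5211 0.0062 0.1373] ext [-0.0088, -0.0172, 0.0973] yaw 145.9 gap 0.001 gf 0.0 F [ 0.3 -0.1  0.6] q6 0.45
```

Request:
arm_command([
  {"xyz":[0,0,0.02],"turn":0},
  {"xyz":[0,0,0.05],"turn":0},
  {"xyz":[0,0,0.07],"turn":0},
])

```text
time: 22.02
position: [0.5212, 0.0062, 0.1266]
ee_rot: [-0.0, 0.293, 0.956, -0.0]
wrist_force: [-0.1, -0.7, 0.2]
finger_gap: 0.002
grasp_force: 0.0
```

Request:
arm_command([
  {"xyz":[0,0,0.015],"turn":0},
  {"xyz":[0,0,0.03],"turn":0},
])

```text
time: 22.28
position: [0.5212, 0.0061, 0.1223]
ee_rot: [0.0, 0.293, 0.956, -0.0]
wrist_force: [0.0, -0.5, -0.3]
finger_gap: 0.003
grasp_force: 0.0
```

Request:
arm_command([
  {"xyz":[0,0,0.01],"turn":0},
  {"xyz":[0,0,0.02],"turn":0},
])

```text
time: 22.52
position: [0.5213, 0.0062, 0.1193]
ee_rot: [0.0, 0.293, 0.956, -0.0]
wrist_force: [0.5, -0.1, 0.3]
finger_gap: 0.001
grasp_force: 0.0
```

Request:
arm_command([
  {"xyz":[0,0,0.01],"turn":0},
  {"xyz":[0,0,0.02],"turn":0},
])

```text
time: 22.78
position: [0.5212, 0.0062, 0.1163]
ee_rot: [0.0, 0.293, 0.956, -0.0]
wrist_force: [-0.6, 1.0, 0.5]
finger_gap: 0.002
grasp_force: 0.0
```

Request:
arm_command([
  {"xyz":[0,0,0.01],"turn":0},
  {"xyz":[0,0,0.02],"turn":0},
])

```text
time: 23.02
position: [0.5212, 0.0062, 0.1133]
ee_rot: [-0.0, 0.293, 0.956, 0.0]
wrist_force: [0.8, -0.7, -1.2]
finger_gap: -0.001
grasp_force: 0.0
```

Request:
arm_command([
  {"xyz":[0,0,0.01],"turn":0},
  {"xyz":[0,0,0.02],"turn":0},
])

```text
time: 23.28
position: [0.5212, 0.0062, 0.1103]
ee_rot: [-0.0, 0.293, 0.956, -0.0]
wrist_force: [0.3, 0.6, -1.0]
finger_gap: -0.001
grasp_force: 0.0
```

Request:
arm_command([
  {"xyz":[0,0,0.01],"turn":0},
  {"xyz":[0,0,0.02],"turn":0},
])

```text
time: 23.52
position: [0.5212, 0.0062, 0.1073]
ee_rot: [0.0, 0.293, 0.956, 0.0]
wrist_force: [0.2, 0.4, 0.1]
finger_gap: 0.002
grasp_force: 0.0
```

Run:
```python
from h import *
go(None)
```

```text
t 23.52 pos [0.5212 0.0062 0.1073] ext [-0.0088, -0.0173, 0.0673] yaw 145.9 gap 0.002 gf 0.0 F [0.2 0.4 0.1] q6 0.45
```

Request:
arm_command([
  {"xyz":[-0.05,0,0],"turn":0},
  {"xyz":[-0.1,0,0],"turn":0},
  {"xyz":[-0.15,0,0],"turn":0},
  {"xyz":[-0.2,0,0],"turn":0},
])

```text
time: 24.02
position: [0.5462, -0.011, 0.1072]
ee_rot: [-0.0, 0.293, 0.956, -0.0]
wrist_force: [-2.0, 0.8, -1.1]
finger_gap: 0.002
grasp_force: 1.1
```

Request:
arm_command([
  {"xyz":[-0.02,0,0],"turn":0},
  {"xyz":[-0.04,0,0],"turn":0},
  {"xyz":[-0.06,0,0],"turn":0},
])

```text
time: 24.4
position: [0.5536, -0.0157, 0.1075]
ee_rot: [0.0, 0.293, 0.956, 0.0]
wrist_force: [-1.9, -0.7, -0.3]
finger_gap: 0.002
grasp_force: 0.9
```

Run:
```python
from h import *
go(None)
i=env.read_camera("side");cv2.imwrite("pics/side7.png",i[:,:,::-1])
g=i.sum(2)//3
for r in range(204,236): print(r," ".join(f"{v:3d}" for v in g[r,239:292:2]))
```

```text
t 24.4 pos [ 0.5536 -0.0157  0.1075] ext [-0.0088, -0.0564, 0.0675] yaw 145.9 gap 0.002 gf 0.9 F [-1.9 -0.7 -0.3] q6 0.42
204 226 227 214 126 151 207 186 149 117 109 107 105  87  77 112 101  60  60  66 120 159 183 195 197 197 201 200
205 226 225 210 124 160 225 217 202 163 134 110 106  96 102 118 101  74  71  74 133 180 193 196 200 199 200 203
206 221 225 213 124 155 225 224 225 215 188 147 116 105 108 117 102  83  83  78 145 189 196 199 201 202 203 204
207 205 217 207 128 147 221 225 228 229 222 206 164 132 108 116 105  88  79  80 157 194 198 200 199 203 202 205
208 189 185 188 130 146 223 226 230 232 230 230 214 187 140 115 107  94  85  84 163 199 201 201 204 203 204 202
209 184 145 159 140 147 224 229 226 226 229 231 230 222 187 119 106  95  86  89 164 201 200 203 204 203 203 186
210 188 125 129 137 140 218 225 204 191 217 227 230 230 204 120 105  97  86  97 172 200 202 204 205 206 187 155
211 193 132 112 121 114 173 191 138 118 163 201 226 228 187 112 108  95  88 110 183 203 205 207 205 205 164 130
212 192 143  92 100  88 120 130  90  73  96 137 196 222 152 108 106  97  89 132 18
[... 1905 characters left out ...]
 142 142 145 140 137 145 158
230 221 225 224 203 194 179 130  87  69  80 133 190 185 167 120 108 110 127 143 142 145 141 140 139 142 166 173
231 224 225 223 212 197 192 163 112  73  62  93 168 189 175 127 103 103 120 142 140 142 143 141 142 166 193 174
232 226 225 224 220 202 195 189 158 118  86  72 143 186 177 129 107 100 118 129 137 154 159 158 167 197 203 148
233 230 224 226 223 213 201 193 185 163 135  94 127 180 175 128 106 106 112 126 137 178 191 193 200 213 188  99
234 239 225 222 226 220 212 204 197 194 177 142 144 178 176 132 104 105 109 117 140 198 209 213 215 212 158  62
235 245 231 222 226 225 219 213 206 199 192 176 168 183 175 130 106 103 107 112 146 205 211 218 215 207 128  48
```

Pushing at the expected 2 N. I continue until it meets the stop.

Request:
arm_command([
  {"xyz":[-0.015,0,0],"turn":0},
  {"xyz":[-0.03,0,0],"turn":0},
])

```text
time: 24.7
position: [0.5568, -0.018, 0.1073]
ee_rot: [-0.001, 0.293, 0.956, 0.0]
wrist_force: [-10.0, 5.4, 3.4]
finger_gap: -0.002
grasp_force: 5.5
```

Request:
arm_command([
  {"xyz":[-0.01,0,0],"turn":0},
  {"xyz":[-0.02,0,0],"turn":0},
])

```text
time: 24.95
position: [0.5571, -0.0182, 0.107]
ee_rot: [-0.003, 0.293, 0.956, 0.001]
wrist_force: [-19.1, 13.3, 11.5]
finger_gap: -0.002
grasp_force: 12.5
```

Request:
arm_command([
  {"xyz":[-0.01,0,0],"turn":0},
  {"xyz":[-0.015,0,0],"turn":0},
])

```text
time: 25.2
position: [0.5572, -0.0184, 0.1069]
ee_rot: [-0.004, 0.292, 0.956, 0.001]
wrist_force: [-27.9, 19.0, 16.0]
finger_gap: 0.003
grasp_force: 17.5
```

The stop is reached: force builds at the predicted position. I back off, rise over the light bar and go above the elbow.

Request:
arm_command([
  {"xyz":[0.03,0,0],"turn":0},
  {"xyz":[0.09,0,0],"turn":0},
  {"xyz":[0.09,-0.1,-0.2],"turn":0},
  {"xyz":[0.09,-0.1,-0.5],"turn":0},
  {"xyz":[0.09,-0.1,-0.85],"turn":0},
])

```text
time: 25.82
position: [0.5418, -0.0261, 0.2363]
ee_rot: [0.0, 0.293, 0.956, -0.0]
wrist_force: [1.0, -1.0, -0.6]
finger_gap: 0.001
grasp_force: 0.0
```

Request:
arm_command([
  {"xyz":[0,0,-0.35],"turn":0},
  {"xyz":[0,0,-0.7],"turn":0},
  {"xyz":[0,0,-0.95],"turn":0},
  {"xyz":[0,0,-0.95],"turn":0},
])

```text
time: 26.32
position: [0.5431, -0.0262, 0.3798]
ee_rot: [0.003, 0.293, 0.956, 0.0]
wrist_force: [-0.0, 0.8, -1.0]
finger_gap: 0.005
grasp_force: 0.0
```

Run:
```python
from h import *
go([.6237,.1739,.205],133.2)
i=env.read_camera("side");cv2.imwrite("pics/side8.png",i[:,:,::-1])
j=env.read_camera("top");cv2.imwrite("pics/top8.png",j[:,:,::-1])
print(np.abs(j.astype(int)-cv2.imread("pics/top0.png")[:,:,::-1]).sum(2)[175:215,205:245].mean())
```

```text
t 26.32 pos [ 0.5431 -0.0262  0.3798] ext [-0.0234, -0.0535, 0.3398] yaw 145.9 gap 0.005 gf 0.0 F [-0.   0.8 -1. ] q6 0.4
  -> xyz [0.308 1.404 1.167] turn 0.071
22.293125
```

Request:
arm_command([
  {"xyz":[0.05,0.2,0],"turn":0},
  {"xyz":[0.1,0.4,0],"turn":0},
  {"xyz":[0.15,0.6,0],"turn":0},
  {"xyz":[0.15,0.8,0],"turn":0},
])

```text
time: 26.92
position: [0.5905, 0.0871, 0.3766]
ee_rot: [-0.001, 0.293, 0.956, -0.0]
wrist_force: [0.1, 0.2, 0.3]
finger_gap: -0.002
grasp_force: 0.0
```

Request:
arm_command([
  {"xyz":[0.08,0.2,0],"turn":0.03},
  {"xyz":[0.15,0.4,0],"turn":0.07},
  {"xyz":[0.155,0.6,0],"turn":0.071},
  {"xyz":[0.155,0.604,0],"turn":0.071},
  {"xyz":[0.155,0.604,0],"turn":0.071},
], hand=0)

```text
time: 27.55
position: [0.622, 0.1738, 0.3768]
ee_rot: [-0.0, 0.397, 0.918, -0.0]
wrist_force: [-0.6, -0.3, 0.6]
finger_gap: 1.001
grasp_force: 0.0
```

Run:
```python
from h import *
go([.6237,.1739,.205],133.2)
i=env.read_camera("side");cv2.imwrite("pics/side9.png",i[:,:,::-1])
```

```text
t 27.55 pos [0.622  0.1738 0.3768] ext [0.1865, -0.0071, 0.3368] yaw 133.2 gap 1.001 gf 0.0 F [-0.6 -0.3  0.6] q6 0.96
  -> xyz [-0.007  0.01   1.145] turn -0.0
```

Request:
arm_command([
  {"xyz":[0,0.01,0.3],"turn":0},
  {"xyz":[0,0.01,0.6],"turn":0},
  {"xyz":[0,0.01,0.8],"turn":0},
  {"xyz":[0,0.01,0.95],"turn":0},
])

```text
time: 28.1
position: [0.6221, 0.1741, 0.234]
ee_rot: [-0.0, 0.398, 0.917, -0.0]
wrist_force: [-0.1, 0.1, -0.4]
finger_gap: 1.002
grasp_force: 0.0
```

Request:
arm_command([
  {"xyz":[0,0,0.06],"turn":0},
  {"xyz":[0,0,0.12],"turn":0},
  {"xyz":[0,0,0.17],"turn":0},
  {"xyz":[0,0,0.17],"turn":0},
])

```text
time: 28.6
position: [0.6231, 0.175, 0.2093]
ee_rot: [-0.0, 0.398, 0.918, -0.0]
wrist_force: [-0.0, 0.1, -0.1]
finger_gap: 1.0
grasp_force: 0.0
```

Request:
arm_command([
  {"xyz":[0,0,0],"turn":0},
  {"xyz":[0,0,0],"turn":0},
  {"xyz":[0,0,0],"turn":0},
  {"xyz":[0,0,0],"turn":0},
  {"xyz":[0,0,0],"turn":0},
], hand=1, squeeze=40)

```text
time: 29.22
position: [0.622, 0.1733, 0.2104]
ee_rot: [0.0, 0.398, 0.917, -0.002]
wrist_force: [-12.2, -12.6, 11.2]
finger_gap: 0.531
grasp_force: 43.8
```

Run:
```python
from h import *
go([.6237,.1739,.205],79.5)
i=env.read_camera("side");cv2.imwrite("pics/side10.png",i[:,:,::-1])
g=i[190:245,180:250]
m=((g.sum(2)<240)).astype(np.uint8)
```

```text
t 29.23 pos [0.622  0.1733 0.2104] ext [0.1861, -0.0074, 0.1704] yaw 133.1 gap 0.531 gf 43.8 F [-12.2 -12.6  11.2] q6 0.97
  -> xyz [-0.005  0.011  0.036] turn 0.298
```

Gripped: the gap is 45 mm on the 46 mm flats. I centre it and turn clockwise through 45° first.

Request:
arm_command([
  {"xyz":[0,-0.01,0],"turn":0},
  {"xyz":[0,-0.01,0],"turn":0},
])

```text
time: 29.52
position: [0.6219, 0.1732, 0.2104]
ee_rot: [0.001, 0.398, 0.918, -0.001]
wrist_force: [-4.2, -6.0, 8.7]
finger_gap: 0.53
grasp_force: 43.2
```

Request:
arm_command([
  {"xyz":[0,0,0],"turn":0.04},
  {"xyz":[0,0,0],"turn":0.08},
  {"xyz":[0,0,0],"turn":0.12},
  {"xyz":[0,0,0],"turn":0.16},
  {"xyz":[0,0,0],"turn":0.2},
])

```text
time: 30.15
position: [0.6174, 0.1711, 0.2103]
ee_rot: [-0.001, 0.663, 0.748, -0.005]
wrist_force: [-39.9, -24.6, 23.5]
finger_gap: 0.526
grasp_force: 46.7
```

Request:
arm_command([
  {"xyz":[0,0,0],"turn":0.02},
  {"xyz":[0,0,0],"turn":0.04},
  {"xyz":[0,0,0],"turn":0.05},
  {"xyz":[0,0,0],"turn":0.05},
])

```text
time: 30.65
position: [0.616, 0.1712, 0.2102]
ee_rot: [-0.001, 0.719, 0.695, -0.006]
wrist_force: [-43.6, -22.9, 25.5]
finger_gap: 0.531
grasp_force: 45.2
```

Run:
```python
from h import *
go([.6237,.1739,.205],79.5)
i=env.read_camera("side");cv2.imwrite("pics/s11.png",i[:,:,::-1])
j=env.read_camera("top");cv2.imwrite("pics/t11.png",j[:,:,::-1])
a=cv2.resize(j[150:225,180:270,::-1],(390,325),interpolation=2);b=cv2.resize(i[170:250,170:260,::-1],(400,356),interpolation=2)
c=np.zeros((356,800,3),np.uint8);c[:325,:390]=a;c[:,400:]=b;cv2.imwrite("pics/c11.png",c)
```

```text
t 30.65 pos [0.616  0.1712 0.2102] ext [0.181, -0.0036, 0.1702] yaw 88.1 gap 0.531 gf 45.2 F [-43.6 -22.9  25.5] q6 1.75
  -> xyz [0.02  0.051 0.034] turn 0.048
```

View pics/c11.png

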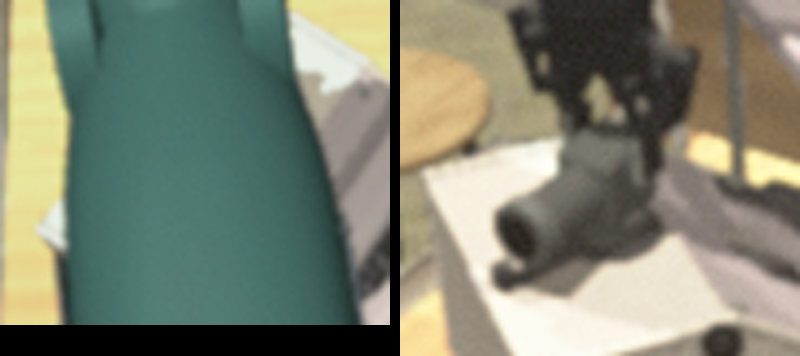

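The outlet has swung with the hand and is nearly over the mark: outlet at (515,225), mark at (505,272) in the side half. I refine the axis and mark direction from the stored pictures.

Run:
```python
from h import *
np.set_printoptions(precision=4,suppress=True)
print("hubtop c",onz("top",T((247,210)),.263),"flange top", onz("top",T((165,275)),.257))
M=tri(T((141,194)),S((108,306)))[0]; print("mark",M, onz("top",T((141,194)),.211))
# outlet now in side view: composite right half scale 400/90
f=lambda p:((p[0]-400)*90/400+170-.4,p[1]*90/400+170-.4)
for z in(.234,.238): print("outlet now",onz("side",f((516,227)),z))
print("mark side z.205",onz("side",f((505,272)),.205),onz("side",S((108,306)),.205))
for A in((.612,.182),(.617,.178),(.6237,.174)):
    A=np.array(A); v=onz("side",f((516,227)),.236)[:2]-A; m=M[:2]-A; o=tri(T((165,280)),S((207,285)))[0][:2]-A
    d=lambda u:(np.degrees(np.arctan2(u[1],u[0])).round(1),np.linalg.norm(u).round(4))
    print(A,"now",d(v),"mark",d(m),"start",d(o))
# mask dark collar in top0
t=cv2.imread("pics/top0.png"); g=t.sum(2)//3
for r in range(166,212,2): print(r," ".join(f"{v:3d}" for v in g[r,204:252:2]))
```

```text
hubtop c [0.61   0.1751 0.263 ] flange top [0.5645 0.2338 0.257 ]
mark [0.6397 0.2601 0.2027] [0.6374 0.2589 0.211 ]
outlet now [0.6352 0.2508 0.234 ]
outlet now [0.6311 0.2551 0.238 ]
mark side z.205 [0.639  0.2612 0.205 ] [0.6373 0.2625 0.205 ]
[0.612 0.182] now (np.float64(73.4), np.float64(0.074)) mark (np.float64(70.5), np.float64(0.0829)) start (np.float64(130.7), np.float64(0.0717))
[0.617 0.178] now (np.float64(77.9), np.float64(0.0767)) mark (np.float64(74.6), np.float64(0.0852)) start (np.float64(131.6), np.float64(0.078))
[0.6237 0.174 ] now (np.float64(83.2), np.float64(0.0795)) mark (np.float64(79.5), np.float64(0.0876)) start (np.float64(133.2), np.float64(0.0855))
166 197 196 197 198 197 209 224 224 224 224 224 224 224 224 225 224 225 225 225 225 225 225 225 226
168 199 199 199 200 200 220 223 224 224 224 224 224 224 224 225 224 225 226 226 225 225 226 225 225
170 194 194 194 195 216 224 224 224 224 224 224 225 225 224 225 225 226 225 226 226 225 226 226 226
172 197 197 197 212 224 224 224 224 224 224 224 225 226 222 200 200 224 225 226 226 227 225 226 225
174 199 199 
[... 1187 characters left out ...]

198 224 223 161 116 126 120 122 114 101  86  73 114 133 127 115 150 199 220 207 194 194 195 197 196
200 224 225 221 131 127 129 114  99  85  74 112 134 134 137 164 221 227 216 195 194 195 197 196 185
202 224 224 225 198 118 111 104  87  75 118 132 136 144 192 222 226 225 200 193 194 196 196 192 175
204 224 225 222 221 198 110  88  76 104 133 138 150 193 223 226 226 210 193 194 195 196 193 179 168
206 225 225 225 221 220 199 116  90 127 137 151 162 221 226 226 218 194 193 195 195 196 180 171 169
208 225 225 226 224 221 221 211 199 171 153 153 199 226 226 222 199 194 195 197 196 192 170 168 203
210 220 225 225 225 224 221 221 222 223 216 211 226 226 225 199 193 194 197 197 195 175 170 189 224
```

Run:
```python
from h import *
f=lambda p:((p[0]-400)*90/400+170-.4,p[1]*90/400+170-.4)
print("seen now side",f((516,227)),"start side",S((207,285)))
for A in((.6155,.179),(.619,.1765)):
  for z in(.236,.242):
    P=lambda n,y:proj(n,[A[0]+.085*np.cos(np.radians(y)),A[1]+.085*np.sin(np.radians(y)),z]).round(1)
    print(A,z,"start133",P("side",133),"| now",{y:P("side",y).tolist() for y in(74,78,82,86,90)})
# grey of outlet region now
g=cv2.imread("pics/s11.png").sum(2)//3
for r in range(206,238): print(r," ".join(f"{v:3d}" for v in g[r,184:224]))
```

```text
seen now side (195.7, 220.67499999999998) start side (219.79999999999998, 225.6)
(0.6155, 0.179) 0.236 start133 [220.6 226.7] | now {74: [192.2, 221.5], 78: [193.5, 222.3], 82: [195.0, 223.1], 86: [196.5, 223.9], 90: [198.2, 224.6]}
(0.6155, 0.179) 0.242 start133 [220.4 224.8] | now {74: [192.0, 219.6], 78: [193.3, 220.5], 82: [194.7, 221.3], 86: [196.3, 222.1], 90: [198.0, 222.7]}
(0.619, 0.1765) 0.236 start133 [220.1 225.8] | now {74: [191.8, 220.6], 78: [193.1, 221.5], 82: [194.5, 222.3], 86: [196.1, 223.1], 90: [197.8, 223.7]}
(0.619, 0.1765) 0.242 start133 [219.9 224. ] | now {74: [191.6, 218.8], 78: [192.9, 219.7], 82: [194.3, 220.5], 86: [195.9, 221.2], 90: [197.5, 221.9]}
206 213 215 217 221 224 224 221 224 226 233 235 238 243 245 248 249 249 249 250 251 241 179 109  95  99 106 107 110 111 113 116 119 114 109 102  92  88  91 102 103
207 225 224 219 223 226 227 228 231 232 236 238 240 242 245 246 248 249 250 250 252 243 182 116 100 103 109 110 104 105 105 111 109 109 105  95  81  77  87  99 108
208 228 230 227 232 234 235 236 237 238 238 238 239 238 239 241 244 245 247 250 249
[... 4136 characters left out ...]
 219 225 223 223 225 226 225 225 225 224 223
234 136 137 153 193 223 228 207 154 104  78  77 102 125 135 140 138 132 125 120 117 115 112 117 114 122 136 170 202 221 226 223 221 223 224 224 224 226 225 225 225
235 137 139 145 172 212 232 230 216 175 143 140 159 185 194 197 191 177 157 145 136 121 114 117 118 139 170 201 220 224 225 220 221 223 223 224 223 225 225 226 226
236 136 136 137 159 199 230 242 242 233 217 209 214 219 220 221 221 212 203 195 187 170 159 153 153 170 204 219 223 223 224 224 222 223 222 223 224 227 227 225 225
237 136 136 135 143 175 217 241 248 247 244 243 238 232 226 225 228 226 228 230 229 226 221 213 207 208 221 223 225 223 225 223 222 222 223 224 227 224 225 227 225
```

Measured outlet direction is about 85°, against about 75–77° for the mark. I relieve the side load and turn 6° further.

Request:
arm_command([
  {"xyz":[0,-0.013,0],"turn":0},
  {"xyz":[0,-0.025,0],"turn":0},
  {"xyz":[0,-0.028,0],"turn":0.012},
  {"xyz":[0,-0.031,0],"turn":0.024},
  {"xyz":[0,-0.033,0],"turn":0.034},
])

```text
time: 31.38
position: [0.615, 0.1713, 0.2103]
ee_rot: [0.001, 0.755, 0.655, -0.003]
wrist_force: [-15.0, -23.0, 16.2]
finger_gap: 0.53
grasp_force: 43.5
```

Request:
arm_command([
  {"xyz":[0,0,0],"turn":0},
  {"xyz":[0,0,0],"turn":0},
])

```text
time: 31.62
position: [0.615, 0.1713, 0.2103]
ee_rot: [0.001, 0.755, 0.656, -0.003]
wrist_force: [-15.7, -21.9, 15.6]
finger_gap: 0.533
grasp_force: 43.5
```

```bash
cat > oc.py <<'E'
from h import *
def cent(g,box,th):
    x0,y0,x1,y1=box; w=np.clip(th-g[y0:y1,x0:x1],0,None).astype(float); yy,xx=np.mgrid[y0:y1,x0:x1]; return (w*xx).sum()/w.sum(),(w*yy).sum()/w.sum()
def outlet(g): return cent(g,(186,214,206,228),50)
if __name__=="__main__":
    go(None)
    i=np.mean([env.read_camera("side").astype(float) for _ in range(2)],0); g=i.sum(2)/3
    g0=cv2.imread("pics/s11.png").sum(2)/3
    print("outlet prev",outlet(g0),"now",outlet(g))
    for r in range(214,236): print(r," ".join(f"{int(v):3d}" for v in g[r,184:214]))
E
python3 oc.py
```

```text
t 31.62 pos [0.615  0.1713 0.2103] ext [0.1805, -0.0027, 0.1703] yaw 81.9 gap 0.533 gf 43.5 F [-15.7 -21.9  15.6] q6 1.86
outlet prev (np.float64(196.2641291810842), np.float64(223.002306805075)) now (np.float64(193.68357810413883), np.float64(221.70093457943923))
214 237 237 238 237 237 226 207 181 157 143 144 144 145 143 137 131 125 116 118 111 111 108 104 102  98  95  91  89  83  80
215 238 238 238 238 231 201 153 122 112 114 128 140 143 143 138 136 130 117 110 108 102 104  99  95  95  89  87  82  76  75
216 237 237 238 235 220 167 109  83  83  87 104 125 138 141 141 137 127 117 106 103 100  98  95  92  87  84  78  75  72  71
217 237 237 238 236 212 146  86  62  62  67  83 103 123 133 136 133 125 116 109 100  95  92  87  86  82  75  74  69  66  63
218 236 236 237 236 211 142  76  51  43  47  62  81 102 118 128 129 124 114 105  95  90  87  83  78  76  72  70  67  64  66
219 237 236 237 238 214 149  79  45  38  40  48  61  81 103 116 119 118 112 100  88  83  80  75  71  67  65  65  64  63  67
220 237 236 237 237 223 164  96  48  36  35  42  49  63  86 101 111 108 107 102  90  77  72
[... 1192 characters left out ...]
  84  88  89  83  69  61  58  58  63  72  82  93 102 110 114 119 131 150 173 203
231 142 173 220 237 237 216 160 100  78  77  70  69  70  65  61  58  60  70  79  90 104 107 114 121 131 150 173 195 210 221
232 137 156 196 227 232 220 165  99  68  65  62  59  58  55  58  66  80  89 103 108 114 116 114 126 159 193 209 218 223 225
233 137 144 173 212 227 223 181 115  71  57  57  65  72  80  84  89 100 107 110 115 114 113 119 142 184 217 225 222 224 225
234 135 137 156 191 221 228 207 155 107  76  78 101 125 136 137 136 129 121 117 116 118 119 136 169 206 222 225 224 223 222
235 136 137 143 172 211 232 230 213 174 140 137 161 185 194 197 198 186 167 155 147 145 149 172 203 218 225 223 223 221 223
```

Run:
```python
from h import *
def outl(A,z,y):
    d=np.array([np.cos(np.radians(y)),np.sin(np.radians(y)),0]);u=np.array([-d[1],d[0],0]);t=np.linspace(0,6.283,121)
    c=np.array([*A,z])+.085*d
    p=np.array([proj("side",c+.023*(np.cos(a)*u+np.sin(a)*np.array([0,0,1]))) for a in t])
    k=p[:,0].argmin(); return "L",p[k].round(1).tolist(),"R",round(p[:,0].max(),1),"T",p[p[:,1].argmin()].round(1).tolist(),"B",p[p[:,1].argmax()].round(1).tolist()
for A in((.6155,.179),(.619,.1765)):
  print(A,"start",outl(A,.24,133))
  for y in(72,76,80,84,88): print(y,*outl(A,.24,y))
g=cv2.imread("pics/side0.png").sum(2)//3
for r in range(212,240): print(r," ".join(f"{v:3d}" for v in g[r,186:234]))
# mark silhouette model
for A in((.6155,.179),(.619,.1765)):
  for ym in(72,75,78,81):
    d=np.array([np.cos(np.radians(ym)),np.sin(np.radians(ym)),0]);u=np.array([-d[1],d[0],0])
    cs=[proj("side",np.array([*A,z])+ (.085+a*.006)*d+b*.007*u) for a in(-1,1) for b in(-1,1) for z in(.193,.211)]
    cs=np.array(cs); print("mark",A,ym,"L",cs[:,0].min().round(1),"R",cs[:,0].max().round(1),"T",cs[:,1].min().round(1),"B",cs[:,1].max().round(1),"top c",proj("side",np.array([*A,.211])+.085*d).round(1),"topview c",proj("top",np.array([*A,.211])+.085*d).round(1))
```

```text
(0.6155, 0.179) start ('L', [211.8, 225.8], 'R', np.float64(229.0), 'T', [221.2, 218.2], 'B', [219.7, 232.5])
72 L [186.9, 214.9] R 196.1 T [188.6, 211.9] B [194.3, 227.6]
76 L [187.6, 216.3] R 197.9 T [189.8, 212.9] B [195.8, 228.4]
80 L [188.5, 217.4] R 199.8 T [191.0, 213.8] B [197.1, 229.2]
84 L [189.5, 218.4] R 201.7 T [192.6, 214.7] B [198.8, 229.8]
88 L [190.7, 219.3] R 203.8 T [194.1, 215.5] B [200.3, 230.5]
(0.619, 0.1765) start ('L', [211.4, 224.9], 'R', np.float64(228.5), 'T', [220.7, 217.4], 'B', [219.2, 231.6])
72 L [186.5, 214.1] R 195.7 T [188.2, 211.1] B [193.9, 226.8]
76 L [187.2, 215.5] R 197.5 T [189.4, 212.1] B [195.3, 227.6]
80 L [188.1, 216.6] R 199.3 T [190.6, 213.0] B [196.7, 228.3]
84 L [189.1, 217.6] R 201.3 T [192.2, 213.9] B [198.4, 229.0]
88 L [190.3, 218.5] R 203.3 T [193.7, 214.7] B [199.8, 229.6]
212 237 239 237 239 238 238 238 237 236 237 239 238 238 239 239 238 239 238 238 240 241 237 202 130  84  88 107 122 124 125 128 126 124 125 121 112 100  86  95 146 190 205 204 206 203 193 180 174
213 238 236 238 239 237 238 237 237 238 238 239 238 239 238 239 
[... 5325 characters left out ...]
9]
mark (0.6155, 0.179) 75 L 190.2 R 197.4 T 227.2 B 236.4 top c [193.5 229.2] topview c [207.1 180.2]
mark (0.6155, 0.179) 78 L 191.1 R 198.4 T 227.9 B 237.1 top c [194.4 229.8] topview c [206.7 181.6]
mark (0.6155, 0.179) 81 L 192.1 R 199.5 T 228.5 B 237.7 top c [195.5 230.4] topview c [206.4 182.9]
mark (0.619, 0.1765) 72 L 188.9 R 196.0 T 225.7 B 234.9 top c [192.1 227.6] topview c [208.3 177.9]
mark (0.619, 0.1765) 75 L 189.8 R 197.0 T 226.4 B 235.6 top c [193.  228.3] topview c [207.9 179.2]
mark (0.619, 0.1765) 78 L 190.7 R 198.0 T 227.1 B 236.2 top c [194. 229.] topview c [207.5 180.5]
mark (0.619, 0.1765) 81 L 191.7 R 199.0 T 227.7 B 236.9 top c [195.1 229.6] topview c [207.3 181.8]
```

The outlines agree: the outlet is at about 82.5° and the mark at about 75.5–76.5°. I turn 5° further so it ends just short of the mark.

Request:
arm_command([
  {"xyz":[0,-0.005,0],"turn":0.01},
  {"xyz":[0,-0.008,0],"turn":0.02},
  {"xyz":[0,-0.008,0],"turn":0.028},
  {"xyz":[0,-0.008,0],"turn":0.028},
  {"xyz":[0,-0.008,0],"turn":0.028},
])

```text
time: 32.35
position: [0.6144, 0.1714, 0.2102]
ee_rot: [0.001, 0.783, 0.622, -0.003]
wrist_force: [-13.0, -22.1, 14.7]
finger_gap: 0.53
grasp_force: 43.3
```

```bash
python3 oc.py
```

```text
t 32.35 pos [0.6144 0.1714 0.2102] ext [0.1803, -0.0021, 0.1702] yaw 76.9 gap 0.53 gf 43.3 F [-13.  -22.1  14.7] q6 1.95
outlet prev (np.float64(196.2641291810842), np.float64(223.002306805075)) now (np.float64(191.83393242271745), np.float64(220.5780014378145))
214 237 238 238 225 189 140 116 114 126 140 144 145 141 137 132 127 120 119 115 109 105 104 101  97  96  89  88  88  82  78
215 238 239 237 213 147  95  79  87 108 128 140 143 142 139 133 123 117 113 112 104 101  97  97  92  89  84  82  77  73  75
216 238 238 236 209 132  73  57  66  83 106 128 140 140 137 132 123 115 108 105 100  92  94  87  86  82  76  74  70  68  70
217 237 238 236 209 131  62  44  46  62  84 107 125 132 132 126 119 110 103  94  93  88  86  80  79  75  71  70  65  66  71
218 237 238 237 212 137  64  38  37  49  65  89 110 121 124 124 115 107  98  92  85  82  78  74  70  69  65  65  63  65  70
219 235 237 236 217 149  77  39  31  38  48  71  94 110 115 114 110 101  88  81  76  75  73  69  65  66  65  63  66  68  69
220 236 236 237 224 168  98  46  33  39  41  58  78  97 105 106 103  96  85  74  72  72  69  
[... 1190 characters left out ...]
  81  88  94  92  80  69  58  59  62  70  81  93 104 123 146 170 193 210 219 222
231 146 174 214 233 236 218 159 100  78  78  70  66  68  64  59  56  59  66  81  91 100 110 137 166 194 209 219 223 223 226
232 138 155 192 225 233 218 166 100  66  63  63  59  58  57  58  66  78  91 101 108 114 128 160 200 220 223 225 224 224 225
233 136 144 173 210 228 222 181 117  71  61  58  63  72  79  84  91  99 106 111 118 130 150 187 215 223 227 224 224 223 224
234 136 137 155 191 222 226 206 154 107  76  78 100 128 143 151 146 133 124 130 146 170 190 209 221 225 225 222 221 224 221
235 137 135 145 172 213 232 231 212 175 142 139 163 193 212 219 214 192 173 176 193 207 218 221 223 222 223 223 223 222 222
```

Request:
arm_command([
  {"xyz":[0,-0.002,0],"turn":0.009},
  {"xyz":[0,-0.002,0],"turn":0.009},
  {"xyz":[0,-0.002,0],"turn":0.009},
])

```text
time: 32.83
position: [0.6141, 0.1715, 0.2102]
ee_rot: [0.001, 0.792, 0.611, -0.003]
wrist_force: [-13.0, -22.3, 12.9]
finger_gap: 0.529
grasp_force: 43.3
```

Request:
arm_command([
  {"xyz":[0,0,0],"turn":0},
  {"xyz":[0,0,0],"turn":0},
  {"xyz":[0,0,0],"turn":0},
  {"xyz":[0,0,0],"turn":0},
  {"xyz":[0,0,0],"turn":0},
], hand=0)

```text
time: 33.45
position: [0.6157, 0.1746, 0.2094]
ee_rot: [-0.0, 0.791, 0.611, -0.0]
wrist_force: [0.1, 0.3, -0.0]
finger_gap: 1.005
grasp_force: 0.0
```

Request:
arm_command([
  {"xyz":[0,0,-0.2],"turn":0},
  {"xyz":[0,0,-0.4],"turn":0},
  {"xyz":[0,0,-0.7],"turn":0},
  {"xyz":[0,0,-0.9],"turn":0},
])

```text
time: 33.95
position: [0.6156, 0.1745, 0.3464]
ee_rot: [0.0, 0.791, 0.611, 0.001]
wrist_force: [1.3, -0.6, 0.0]
finger_gap: 1.001
grasp_force: 0.0
```

```bash
python3 oc.py | head -12
python3 - <<'E'
from h import *
go(ext(.125,.1525,.2),56)
E
```

```text
t 33.95 pos [0.6156 0.1745 0.3464] ext [0.1836, -0.0014, 0.3064] yaw 75.4 gap 1.001 gf 0.0 F [ 1.3 -0.6  0. ] q6 1.97
outlet prev (np.float64(196.2641291810842), np.float64(223.002306805075)) now (np.float64(191.38609112709833), np.float64(220.3005595523581))
214 235 236 229 201 144 100  91 106 125 134 131 125 122 117 115 118 118 114 110 111 111 105 103  99  94  91  86  84  78  76
215 236 236 224 180 114  71  71  87 113 128 135 130 121 117 113 111 113 112 108 105 102  98  94  89  88  83  80  75  71  75
216 235 235 220 171 104  57  50  66  91 113 129 129 124 118 109 111 106 105 100 101  96  94  89  85  78  75  73  71  67  70
217 235 233 223 176 107  49  38  46  64  91 114 129 125 116 106 101 101  96  94  91  86  83  77  76  71  72  65  65  66  68
218 235 235 231 195 123  54  36  37  53  70  97 116 119 112 105  96  92  92  87  84  78  73  71  67  64  65  64  62  65  74
219 235 236 232 207 138  71  35  37  45  59  81 100 109 108 102  92  86  81  78  72  70  71  66  65  63  66  65  64  68  71
220 233 235 234 218 160  89  42  32  40  47  65  87 100 102  98  87  82  74  70  73  75  78  72  63  65  65  64  67  69  70
221 235 235 236 228 189 121  60  35  37  42  58  75  90  94  90  83  74  70  78  95 117 120  93  64  58  62  65  69  67  69
222 236 234 236 233 213 154  87  44  31  41  51  69  84  82  79  78  77  91 122 144 160 153 112  69  58  62  62  63  68  68
223 235 234 234 234 227 188 118  62  38  38  53  67  77  78  73  78 100 138 171 174 168 152 112  70  57  59  61  64  66  70
t 34.05 pos [0.6164 0.1746 0.3472] ext [0.184, -0.002, 0.3072] yaw 75.4 gap 1.001 gf 0.0 F [-0.3 -0.5  0.3] q6 1.97
  -> xyz [-0.031 -1.105  0.71 ] turn 0.108
```

The outlet is now about 1–2° short of the mark and released. Next is the fan lever: I shut the fingers and go in front of the ball.

Request:
arm_command([
  {"xyz":[0.01,-0.2,0],"turn":0},
  {"xyz":[0.02,-0.45,0],"turn":0},
  {"xyz":[0.02,-0.7,0],"turn":0},
  {"xyz":[0.03,-0.95,0],"turn":0},
], hand=1)

```text
time: 34.55
position: [0.4775, 0.2149, 0.3436]
ee_rot: [-0.0, 0.791, 0.611, -0.0]
wrist_force: [0.3, -0.7, 0.1]
finger_gap: 0.143
grasp_force: 0.0
```

Request:
arm_command([
  {"xyz":[0,-0.13,0],"turn":0.05},
  {"xyz":[0,-0.13,0],"turn":0.1},
  {"xyz":[0,-0.13,0],"turn":0.108},
  {"xyz":[0,-0.13,0],"turn":0.108},
])

```text
time: 35.05
position: [0.4601, 0.2196, 0.344]
ee_rot: [-0.0, 0.883, 0.47, -0.0]
wrist_force: [0.0, 0.4, -0.0]
finger_gap: -0.002
grasp_force: 0.0
```

Run:
```python
from h import *
go(ext(.135,.1525,.15),56)
b=env.read_camera("side");g=cv2.cvtColor(b,cv2.COLOR_RGB2GRAY)
m=(g[235:260,228:256]<75).astype(np.uint8);k=cv2.connectedComponentsWithStats(m);print(k[2],k[3]+[228,235])
print(proj("side",[.4814,.2508,.2031]))
```

```text
t 35.05 pos [0.4601 0.2196 0.344 ] ext [0.134, 0.1527, 0.304] yaw 56.1 gap -0.002 gf 0.0 F [ 0.   0.4 -0. ] q6 2.45
  -> xyz [0.007 0.002 1.026] turn 0.0
[[  0   0  28  25 646]
 [ 10   9   9   8  54]] [[241.45510836 246.99226006]
 [242.03703704 247.09259259]]
[242.51875986 247.22077265]
```

Request:
arm_command([
  {"xyz":[0,0,0.3],"turn":0},
  {"xyz":[0,0,0.6],"turn":0},
  {"xyz":[0,0,0.85],"turn":0},
  {"xyz":[0,0,1.0],"turn":0},
  {"xyz":[0,0,1.0],"turn":0},
])

```text
time: 35.72
position: [0.4593, 0.2194, 0.1932]
ee_rot: [-0.0, 0.883, 0.47, -0.001]
wrist_force: [0.5, -0.7, 0.3]
finger_gap: 0.001
grasp_force: 0.0
```

Request:
arm_command([
  {"xyz":[0.05,0,0.01],"turn":0},
  {"xyz":[0.13,0,0.01],"turn":0},
  {"xyz":[0.23,0,0.01],"turn":0},
  {"xyz":[0.33,0,0.01],"turn":0},
  {"xyz":[0.42,0,0.01],"turn":0},
])

```text
time: 36.35
position: [0.4975, 0.2739, 0.1972]
ee_rot: [0.0, 0.883, 0.469, 0.004]
wrist_force: [-8.3, 0.6, 51.5]
finger_gap: 0.0
grasp_force: 25.6
```

Request:
arm_command([
  {"xyz":[0.08,0,0],"turn":0},
  {"xyz":[0.16,0,0],"turn":0},
  {"xyz":[0.22,0,0],"turn":0},
  {"xyz":[0.26,0,0],"turn":0},
  {"xyz":[0.28,0,0],"turn":0},
])

```text
time: 36.98
position: [0.5203, 0.3083, 0.194]
ee_rot: [0.0, 0.883, 0.469, 0.001]
wrist_force: [0.6, 0.4, 6.1]
finger_gap: -0.001
grasp_force: 3.0
```

Run:
```python
from h import *
go(ext(.244,.1525,.152),56)
```

```text
t 36.98 pos [0.5203 0.3083 0.194 ] ext [0.2412, 0.1524, 0.154] yaw 56.0 gap -0.001 gf 3.0 F [0.6 0.4 6.1] q6 2.56
  -> xyz [ 0.018 -0.001  0.013] turn -0.0
```

Request:
arm_command([
  {"xyz":[0,0,-0.15],"turn":0},
  {"xyz":[0,0,-0.4],"turn":0},
  {"xyz":[0,0,-0.6],"turn":0},
])

```text
time: 37.35
position: [0.5193, 0.3076, 0.2843]
ee_rot: [0.0, 0.883, 0.469, 0.0]
wrist_force: [0.1, 0.3, 0.2]
finger_gap: 0.005
grasp_force: 0.0
```

Run:
```python
from h import *
go(ext(.244,.1525,.152),56)
b=env.read_camera("side");g=cv2.cvtColor(b,cv2.COLOR_RGB2GRAY)
for r in range(222,276,2): print(r," ".join(f"{v:3d}" for v in g[r,206:262:2]))
for th in(0,.25,.5,.75,1): print(th,proj("side",ext(.22+.1*np.sin(th-.5),.1525,.072+.1*np.cos(th-.5))).round(1))
```

```text
t 37.35 pos [0.5193 0.3076 0.2843] ext [0.24, 0.1528, 0.2443] yaw 56.0 gap 0.005 gf 0.0 F [0.1 0.3 0.2] q6 2.56
  -> xyz [0.026 0.002 0.615] turn -0.0
222 116  59  74  86  76  74  81  78  70  69  74  98 168 168 158 154 145 126 122 119 133 156 187 207 214 211 178 117
224 102  56  54  64  71  73  77  74  85  94  85 123 170 172 156 156 155 136 122 110 118 123 146 183 209 213 216 203
226  73  55  59  61  71  89  89  94 104 110 133 172 181 181 166 154 158 152 132 114  98  98 105 127 148 163 178 214
228  69  95 122 140 146 146 149 156 208 207 176 182 178 180 174 156 155 157 149 128 114  98  91  91  95 108 126 150
230 146 203 230 244 245 247 246 250 251 212 181 179 180 177 181 168 156 155 155 141 125 125 111  91  68  60  78 116
232 233 244 245 248 249 249 250 248 232 190 178 179 179 180 177 179 164 154 157 159 141 125 121 110  94  86  65  72
234 243 247 248 249 249 249 249 216 178 178 181 177 178 181 180 177 177 160 157 155 158 144 134 129 122 141 130 109
236 241 243 243 243 244 244 246 184 166 166 159 158 160 164 173 178 178 164 155 153 155 154 152 151 136 136 149 143
238 238 238 239 238 2
[... 1570 characters left out ...]
 128 124 123 141 141 130 131 132
266 154 152 152 148 150 151 148 146 149 138 105 106 121 128 130 130 128 126 123 124 125 129 125 142 143 136 123 130
268 152 151 147 149 151 153 150 148 152 150 118 105 115 128 127 127 125 119 121 128 125 125 124 144 146 142 138 133
270 150 152 152 150 154 153 151 147 149 153 136 106 107 114 105  94  78  72  88 125 125 122 131 144 145 144 146 137
272 149 148 150 150 150 151 149 147 151 143 136 102 107  95  85  64  59  63  65 106 125 126 138 146 145 148 146 146
274 150 151 150 149 150 149 149 137 125  92  71  73 102 102  94  81  73  66  64  90 118 125 136 141 146 143 142 147
0 [242.5 248.2]
0.25 [234.  247.8]
0.5 [225.  249.4]
0.75 [216.  252.9]
1 [207.6 258.1]
```

The ball is at (220.5,253), so the lever is at about 0.65 rad: the finger slid over the ball. I go again, lower.

Request:
arm_command([
  {"xyz":[-0.15,0,0],"turn":0},
  {"xyz":[-0.32,0,0],"turn":0},
  {"xyz":[-0.32,0,0],"turn":0},
  {"xyz":[-0.32,0,0.2],"turn":0},
  {"xyz":[-0.32,0,0.4],"turn":0},
])

```text
time: 38.02
position: [0.4928, 0.2679, 0.2221]
ee_rot: [-0.0, 0.883, 0.469, 0.0]
wrist_force: [0.0, -0.1, -0.6]
finger_gap: 0.004
grasp_force: 0.0
```

Request:
arm_command([
  {"xyz":[0,0,0.15],"turn":0},
  {"xyz":[0,0,0.3],"turn":0},
  {"xyz":[0,0,0.4],"turn":0},
  {"xyz":[0,0,0.4],"turn":0},
])

```text
time: 38.52
position: [0.492, 0.2676, 0.162]
ee_rot: [-0.0, 0.883, 0.469, -0.001]
wrist_force: [-0.6, -0.8, 0.4]
finger_gap: -0.001
grasp_force: 0.0
```

Request:
arm_command([
  {"xyz":[0.05,0,0],"turn":0},
  {"xyz":[0.1,0,0],"turn":0},
  {"xyz":[0.15,0,0],"turn":0},
  {"xyz":[0.2,0,0],"turn":0},
  {"xyz":[0.24,0,0],"turn":0},
])

```text
time: 39.15
position: [0.5124, 0.2972, 0.1629]
ee_rot: [0.0, 0.883, 0.469, -0.0]
wrist_force: [-0.6, -1.7, -0.1]
finger_gap: -0.003
grasp_force: 0.7
```

Request:
arm_command([
  {"xyz":[0.02,0,0],"turn":0},
  {"xyz":[0.04,0,0],"turn":0},
])

```text
time: 39.4
position: [0.5129, 0.2983, 0.1624]
ee_rot: [0.002, 0.883, 0.468, -0.004]
wrist_force: [-20.4, -34.8, 14.4]
finger_gap: 0.002
grasp_force: 20.3
```

```bash
cat > ball.py <<'E'
from h import *
go(None)
b=env.read_camera("side");g=cv2.cvtColor(b,cv2.COLOR_RGB2GRAY)
for r in range(240,276,2): print(r," ".join(f"{v:3d}" for v in g[r,196:236:2]))
E
python3 ball.py
```

```text
t 39.4 pos [0.5129 0.2983 0.1624] ext [0.2287, 0.1529, 0.1224] yaw 55.9 gap 0.002 gf 20.3 F [-20.4 -34.8  14.4] q6 2.56
240 239 238 236 237 238 239 239 240 233 134  44  44  52  74  94 111  88  73 129 145
242 240 239 238 237 238 238 238 239 240 171  47  46  58  64  80 104  88  58 113 148
244 238 238 240 240 238 238 238 239 240 208  66  42  47  52  54  71  60  67 135 141
246 240 239 240 239 239 239 240 240 240 233 123  47  49  45  47  47  46  97 129 129
248 236 240 238 239 238 239 240 241 237 235 141  52  43  49  42  58  81 118 130 131
250 210 239 239 240 238 241 244 241 231 202 129  87  51  40  58 104 130 132 131 130
252 164 237 244 242 235 220 192 157 117 107 100  98  58  43  57 117 131 129 128 132
254 144 212 205 173 155 140 129  77  56  49  61  98  63  47  53 114 133 131 130 133
256 142 159 142 136 138 147 124  51  58  49  49  82  70  44  55 105 132 133 130 133
258 143 155 145 149 153 156 122  46  45  49  44  82  85  77 100 121 131 132 129 127
260 139 155 153 146 152 155 143  79  44  43  55  97 122 123 130 132 133 129 131 131
262 138 155 155 151 150 152 153 136 112 117 106  97 110 129 132 130 130 131 130 130
264 138 150 152 139 152 155 153 152 148 155 143 115 105 116 129 132 129 129 132 131
266 140 146 154 139 156 154 154 154 151 154 155 144 112 108 109 127 133 128 130 131
268 142 143 158 141 156 158 150 152 155 153 157 153 137 108 111 113 125 131 132 130
270 145 146 161 144 156 154 150 151 154 154 154 154 151 137 110 105 110 122 115 111
272 141 143 162 145 154 155 152 155 154 153 153 154 154 156 128  96  97  87  71  64
274 141 142 155 148 147 153 154 155 154 153 153 149 136 119  91  78  94  93  70  65
```

The lever is hard against its stop, with the force rising to 40 N. I back off, rise and clear the view for a final check.

Request:
arm_command([
  {"xyz":[-0.06,0,0],"turn":0},
  {"xyz":[-0.15,0,0],"turn":0},
  {"xyz":[-0.15,0,-0.3],"turn":0},
  {"xyz":[-0.15,0,-0.65],"turn":0},
  {"xyz":[-0.15,0,-1.0],"turn":0},
])

```text
time: 40.08
position: [0.5025, 0.2828, 0.3149]
ee_rot: [-0.0, 0.883, 0.469, 0.0]
wrist_force: [0.7, 0.3, -0.1]
finger_gap: 0.002
grasp_force: 0.0
```

Request:
arm_command([
  {"xyz":[0,0,-0.25],"turn":0},
  {"xyz":[0,0,-0.5],"turn":0},
  {"xyz":[-0.3,0,-0.5],"turn":0},
  {"xyz":[-0.65,0,-0.5],"turn":0},
  {"xyz":[-0.9,0,-0.5],"turn":0},
])

```text
time: 40.7
position: [0.4259, 0.1699, 0.3883]
ee_rot: [0.0, 0.883, 0.469, 0.001]
wrist_force: [-0.1, -0.3, 0.6]
finger_gap: 0.002
grasp_force: 0.0
```

Request:
arm_command([
  {"xyz":[-0.3,0.2,0],"turn":0},
  {"xyz":[-0.6,0.3,0],"turn":0},
  {"xyz":[-0.9,0.4,0],"turn":0},
  {"xyz":[-0.9,0.4,0],"turn":0},
])

```text
time: 41.2
position: [0.4005, 0.0237, 0.3883]
ee_rot: [0.0, 0.884, 0.467, 0.0]
wrist_force: [-0.6, 0.4, -0.8]
finger_gap: -0.001
grasp_force: 0.0
```

Request:
arm_command([
  {"xyz":[-0.3,0,0],"turn":0},
  {"xyz":[-0.6,0,0],"turn":0},
  {"xyz":[-0.9,0,0],"turn":0},
  {"xyz":[-0.9,0,0],"turn":0},
])

```text
time: 41.7
position: [0.3249, -0.0872, 0.3881]
ee_rot: [0.0, 0.884, 0.467, 0.0]
wrist_force: [-0.3, 0.2, -0.5]
finger_gap: 0.001
grasp_force: 0.0
```

```bash
python3 ball.py|head -1
python3 - <<'E'
from h import *
j=env.read_camera("top");cv2.imwrite("pics/t20.png",j[:,:,::-1]); i=env.read_camera("side");cv2.imwrite("pics/s20.png",i[:,:,::-1])
g=j.astype(int).sum(2)//3
for r in range(166,212,2): print(r," ".join(f"{v:3d}" for v in g[r,198:252:2]))
t0=cv2.imread("pics/top0.png")[:,:,::-1].astype(int)
for nm,(x,y) in dict(red=(285,247),stamp=(185,253),loop=(160,263),rib=(397,205)).items():
    print(nm,np.abs(t0[y-6:y+7,x-6:x+7]-j[y-6:y+7,x-6:x+7]).mean().round(1))
b=g[212:254,350:392]; m=(b<90).astype(np.uint8); k=cv2.connectedComponentsWithStats(m); 
for s,c in zip(k[2][1:],k[3][1:]):
    if s[4]>40: print("dark on bat",s,c+[350,212],onz("top",c+[350,212],.091))
E
```

```text
t 41.7 pos [ 0.3249 -0.0872  0.3881] ext [-0.1959, 0.0933, 0.3481] yaw 55.7 gap 0.001 gf 0.0 F [-0.3  0.2 -0.5] q6 1.66
166 197 197 198 198 199 199 199 198 211 226 226 226 226 226 226 226 227 227 226 227 227 227 227 227 227 228 227
168 202 202 202 202 202 202 202 203 222 226 226 226 226 226 225 226 227 227 226 227 227 227 227 227 228 228 227
170 199 197 196 197 193 166 185 215 227 226 226 226 226 226 226 226 227 227 226 227 228 228 228 227 227 228 228
172 198 198 199 199 159 104  98 162 220 225 227 227 227 226 227 226 228 227 226 227 227 228 228 228 228 228 228
174 202 202 201 199 139 115  91 101 118 142 175 191 213 224 188 169 183 206 223 227 229 228 228 228 228 228 228
176 196 196 196 186 141 128 107 118 115 110 106 105 114 131 127 128 125 128 133 154 182 220 229 228 228 228 229
178 196 195 196 161 136 133 128 141 137 132 126 121 115 107 130 133 132 130 127 125 120 133 219 229 228 229 229
180 198 197 198 150 115 104 114 127 134 139 141 141 135 120 134 134 132 131 131 129 125  95 198 226 225 229 229
182 196 194 193 142  99  84 100 106 110 115 120 127 127 124 137 135 135 135 133 132 
[... 1030 characters left out ...]
9 188
202 226 227 227 226 226 227 227 227 227 227 228 228 227 227 228 228 228 228 228 226 203 197 197 199 199 195 177
204 227 227 227 227 227 227 227 227 227 228 228 228 228 228 228 228 228 229 228 212 197 196 198 198 197 183 171
206 220 226 227 227 227 227 228 227 228 227 228 228 228 228 227 227 227 228 220 198 197 199 199 198 181 173 172
208 219 208 225 227 227 227 228 228 227 227 228 228 227 228 228 228 229 224 204 198 197 199 200 195 174 169 206
210 165 215 218 221 227 227 228 228 227 228 228 228 228 227 228 228 227 202 196 198 199 200 196 178 171 193 226
red 2.1
stamp 2.3
loop 2.6
rib 1.8
dark on bat [  0   3  42  39 927] [370.33549083 236.27076591] [ 0.46931195 -0.27008607  0.091     ]
```

Run:
```python
from h import *
a=cv2.imread("pics/top0.png").astype(float).mean(2);
b=np.mean([env.read_camera("top").astype(float).mean(2) for _ in range(4)],0)
def yaw(p,q,z):
    d=onz("top",p,z)-onz("top",q,z); return np.degrees(np.arctan2(d[1],d[0]))
def edge(g,c,r0,lev=170):
    for r in range(r0,r0+16):
        if g[r,c]>lev>=g[r+1,c]: return r+(g[r,c]-lev)/(g[r,c]-g[r+1,c])
# tongue in start picture
pts=[]
for c in range(211,219):
    col=np.clip(200-a[176:190,c],0,None); pts.append((c,(col*np.arange(176,190)).sum()/col.sum()))
print([round(p[1],2) for p in pts])
k=np.polyfit(*np.array(pts).T,1); f=lambda c:(c,np.polyval(k,c)); print("tongue",yaw(f(211),f(219),.2))
for C,z,nm in((range(214,222),.24,"pipe"),(range(227,239),.263,"hub")):
    pts=[(c,edge(b,c,166)) for c in C]; print([round(p[1],2) for p in pts])
    k=np.polyfit(*np.array(pts).T,1); f=lambda c:(c,np.polyval(k,c)); print(nm,yaw(f(C[0]),f(C[-1]),z))
# hub right edge (perpendicular to outlet)
pts=[]
for r in range(179,182):
    pass
A=np.array([.6155,.179]); 
for m in((207.5,180.5),(208,181)): d=onz("top",m,.211)[:2]-A; print("mark from A",np.degrees(np.arctan2(d[1],d[0])),np.linalg.norm(d))
# bat vs lid
g=b[205:262,340:402]; m=((g<75)).astype(np.uint8); k=cv2.connectedComponentsWithStats(m)
for s,c in zip(k[2][1:],k[3][1:]):
    if s[4]>20: print(s,c+[340,205])
for r in range(212,256,3): print(r," ".join(f"{int(v):3d}" for v in b[r,346:396:2]))
```

```text
[np.float64(181.85), np.float64(182.13), np.float64(182.33), np.float64(182.47), np.float64(182.82), np.float64(183.13), np.float64(183.74), np.float64(184.48)]
tongue 69.60718852490263
[np.float64(173.05), np.float64(173.26), np.float64(173.52), np.float64(173.87), np.float64(174.07), np.float64(174.17), np.float64(174.38), np.float64(174.56)]
pipe 76.56362911814232
[np.float64(173.93), np.float64(173.98), np.float64(174.17), np.float64(174.25), np.float64(174.47), np.float64(174.75), np.float64(175.08), np.float64(175.26), np.float64(175.51), np.float64(175.71), np.float64(175.99), np.float64(176.24)]
hub 76.31607949991859
mark from A 75.33877351604329 0.0834961223365887
mark from A 76.18006935964573 0.08152973182605519
[  0   7  62  50 592] [371.4375    232.2972973]
212 104 148 173 176 177 176 175 172 169 185 194 210 207 197 191 185 178 176 175 124 103 109 112 110 120
215  64  62  67 105 164 172 187 218 222 224 224 224 224 224 223 223 220 206 184 176 165 161 171 174 175
218  72  70  67  71 158 220 225 223 223 223 223 223 223 222 222 223 224 224 223 204 180 178 178 178 175
221  78 
[... 539 characters left out ...]
  84  84  83  81  80  79  78  76  73  72  69  67  63  62  98 148  96  78 123
239  85  91  91  90  90  89  88  87  85  84  84  82  81  80  79  77  76  73  71  70  66  61  45  61  62
242  97  95  93  93  92  90  90  89  88  87  86  84  83  84  82  80  80  78  78  76  74  64  50  72  70
245 102 100  98  96  95  93  92  91  90  90  89  88  86  86  85  83  83  82  81  80  78  57  65  77  76
248 106 105 103 102  99  96  96  94  93  91  91  90  89  89  88  87  85  84  84  84  75  55  79  81  80
251 109 108 107 106 104 102 100  98  96  95  94  92  91  90  90  89  88  87  86  84  61  72  85  83  83
254 105 106 107 107 107 107 105 104 101  99  98  95  95  93  92  92  90  89  90  78  60  87  87  86  86
```

All checks are consistent: outlet at 76.4° against a mark at about 75–76°, cover and lever at their stops, bystanders unmoved. I hand the job in.

```bash
python3 -c "
from bench import env
print(env.close_job())"
```

```text
the job is handed in; nothing more can be done
None
```

The job is handed in, all four steps done in the order asked: the jar stands upright mid-bat, the cover is down at its stop, the elbow outlet is within about 1° of the mark (measured just short of it), and the fan lever was pushed back to its stop.

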